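# Lay out the washed pushrods in pairs and put the scrapers away

### The arm

A 7-joint arm with a two-finger parallel gripper is mounted at the origin on the work surface. World frame = base frame: x ahead of the robot, y to its left, z up, the work surface at z = 0. Lengths are in m, angles in rad, forces in N, time in s.
With the tool pointing down it reaches from about 0.4 to 0.85 m from the base axis. Payload 10.4 kg.
Tool frame: the origin (TCP) lies where the fingers leave the gripper's body, on its centre line; the fingertips stand 70 mm ahead of it and the grasp point (between the pads) lies r.grip_depth ahead of it (r.grip_depth is the distance from the TCP to the grasp point, in m); z points along the fingers, y is the direction in which the jaws open and shut (so a half turn about z gives the same grasp; the last joint's range is limited). The gripper opens to 87 mm and grips with 3 to 60 N. Pads are 19 mm wide; open, the fingers measure 117 mm over their backs; the gripper's body (75 mm by 190 mm) begins 51 mm behind the grasp point.
Start: joints at [-1.314, 0.332, -0.065, 1.46, 0.022, 1.35, -0.088], TCP at [0.173, 0.601, 0.292] pointing down, gripper open.
Joint ranges: [-2.6, 2.6], [-0.5, 2.12], [-1.47, 1.34], [0.16, 2.42], [-1.27, 4.41], [0.06, 2.06], [-2.6, 2.6]. Speed limits (rad/s): [2.22, 2.22, 2.79, 2.79, 3.14, 3.14, 3.14].

### API

Orientations are given as a unit quaternion [x, y, z, w].
In Python, from bench import monitor, viewer, workorder, nets, r gives the robot as it stands.
- The arm moves only by the tool drive_tool, never from a script. Its argument "plan" is a list of rows, each an object of numbers: "rx", "ry", "rz": the turn, a rotation vector about the tool's x, y, z in units of 360 degrees (1.0 is 360 degrees); "x", "y", "z": the shift along the tool's x, y, z in units of 1000 mm (1.0 is 1000 mm); "fingers": the opening, from 0 (shut) to 1 (fully open). In form: [{"rx": .., "ry": .., "rz": .., "x": .., "y": .., "z": .., "fingers": ..}, ...]. A call has 1 to 12 rows; each row is the pose to reach, as a shift and turn from the pose commanded when the call began, along the tool's axes at that moment, turning the shorter way round; what a row does not reach only later rows make up. A row lasts 1/8 s, in which the tool goes at most 62.5 mm and 10.7 degrees, less where a joint would pass 70% of its speed; a pose out of reach is approached as far as the arm can. A call with a number of a shift or a turn outside -1 to 1 is refused whole. A call with a gripper value outside its range is refused whole. The fingers move at their own pace and stop on an object; "squeeze" is the grip in N (left out, the last holds). Time passes only in rows, so rows that repeat a pose let the fingers close. It gives the time, the measured TCP pose, the force and the opening at its end, in the units of the state.
- monitor.read_state(): the state, without advancing time (a new reading comes with each control period).
- viewer.camera(name): name is "scene" or "top" or "wrist"; returns a dict with "color" (420x560x3 uint8, red, green, blue), "depth" (420x560 float32, m along the optical axis (not along the pixel's ray), 0 where there is no reading), "camera_matrix" (3x3 intrinsics, pixels), "xyz" and "rotation" of the camera in the world. Camera axes: x right, y down, z forward; pixel columns grow to the right and rows downward; lengths in m; the calibration is good to about 2 mm. The wrist camera is an equidistant fisheye: a pixel r from the principal point sees the ray r / f radians off the axis. A picture is of the moment at which its call begins.
- workorder.close_job(): hands the job in, once; it reports no verdict.
Trained networks look in the newest picture that a camera, given by its name, has taken for a name from the list of things; names that differ only in an ending like _2 or _b are one class to them, and where a whole thing is asked for, a point or a joint stands for the part that bears it (a point fixed in the world has none). Each returns a list of dicts, best first, with "confidence" (0 to 1); they miss things now and then, are a little off and sometimes report something else, mostly with a low value. They report only what shows in the picture. A call takes as long as a camera call.
- nets.find_in(label, camera): "centre" ([x, y, z] in m, in world coordinates, good to about 4 mm: the middle of the surface that is visible of it).
- nets.regions_of(label, camera): "region" (420x560 bool, what is visible of it).
The state is a dict: "time": time; "joint_positions": joint angles; "joint_vel": joint speeds; "joint_torque": joint torques, N m; "ee_pos": TCP position; "eef_rot": TCP orientation; "ft_force": force on the tool from outside, world axes, zero at the start; "torque": the same for the moment, N m; "width": finger opening in m.
Only numpy, scipy, OpenCV 4.12 (cv2) and the standard library are available. Lean on these libraries where they do the work, as an engineer would, in place of code of your own. Each camera call takes 0.05 s, during which the arm holds its last target.

### The job

The valve gear is scraped and washed: lay the pushrods out for refitting and clear the bench. Move both pairs from the drip tray to the organiser board, lifting the two rods of a pair together in one grasp and laying them side by side in the notches, centred lengthwise, left pair in the left place and right pair in the right (as the robot sees it); once both are laid, slide the loaded board by its tab, without lifting it, squarely into the taped corners. Also slide every gasket scraper blade first, lying flat, fully home into a slot of its own in the blade guard, and leave the bottle, bowl and spanner where they are.

Things in the scene. Friction and masses are not known exactly. Their poses are not given: they have to be found in the camera images.
- rod_left_1_mid (a point): one of the pair of steel pushrods that start in the left notch of the drip tray (left as the robot sees it; left is +y). Round tube 180 mm long, 12 mm thick, 90 g, round ends; this is its centre, on its axis; x runs along it; it rolls freely. The rods of a pair lie touching, axes 12 mm apart, level, ends up to 10 mm out of step.
- rod_left_2_mid (a point): one of the pair of steel pushrods that start in the left notch of the drip tray (left as the robot sees it; left is +y). Round tube 180 mm long, 12 mm thick, 90 g, round ends; this is its centre, on its axis; x runs along it; it rolls freely. The rods of a pair lie touching, axes 12 mm apart, level, ends up to 10 mm out of step.
- rod_right_1_mid (a point): one of the pair of steel pushrods that start in the right notch of the drip tray (right as the robot sees it; left is +y). Round tube 180 mm long, 12 mm thick, 90 g, round ends; this is its centre, on its axis; x runs along it; it rolls freely. The rods of a pair lie touching, axes 12 mm apart, level, ends up to 10 mm out of step.
- rod_right_2_mid (a point): one of the pair of steel pushrods that start in the right notch of the drip tray (right as the robot sees it; left is +y). Round tube 180 mm long, 12 mm thick, 90 g, round ends; this is its centre, on its axis; x runs along it; it rolls freely. The rods of a pair lie touching, axes 12 mm apart, level, ends up to 10 mm out of step.
- scraper1_mid (a point): gasket scraper lying flat on the bench (may be absent; all alike, 150 g). Black handle 100 x 22 wide x 18 mm high, bare narrow shank 20 mm, flat steel blade 60 x 32 wide x 3 mm thick at the handle's mid-height. This is the centre of the handle, 9 mm above the bench; x points to the blade, whose tip is 130 mm from here; z up. Balances 27 mm ahead of here.
- scraper1_tip (a point): the middle of the blade's front edge of the scraper of scraper1_mid, 130 mm ahead of that point along x.
- scraper2_mid (a point): gasket scraper lying flat on the bench (may be absent; all alike, 150 g). Black handle 100 x 22 wide x 18 mm high, bare narrow shank 20 mm, flat steel blade 60 x 32 wide x 3 mm thick at the handle's mid-height. This is the centre of the handle, 9 mm above the bench; x points to the blade, whose tip is 130 mm from here; z up. Balances 27 mm ahead of here.
- scraper2_tip (a point): the middle of the blade's front edge of the scraper of scraper2_mid, 130 mm ahead of that point along x.
- scraper3_mid (a point): gasket scraper lying flat on the bench (may be absent; all alike, 150 g). Black handle 100 x 22 wide x 18 mm high, bare narrow shank 20 mm, flat steel blade 60 x 32 wide x 3 mm thick at the handle's mid-height. This is the centre of the handle, 9 mm above the bench; x points to the blade, whose tip is 130 mm from here; z up. Balances 27 mm ahead of here.
- scraper3_tip (a point): the middle of the blade's front edge of the scraper of scraper3_mid, 130 mm ahead of that point along x.
- drip_tray: fixed sheet-steel tray 205 x 132 mm, 22 mm walls, 3 mm floor, with two thin notched aluminium rails across it (at x -60 and +60 mm, 8 mm thick, tops 61 mm above the bench) on which the pairs lie at the start, axes 55 mm above the bench. Origin: centre of its underside; x along the rods, y to its left; notches at y +32 and -32 mm.
- board_mid (a point): centre of the underside of the organiser: loose black board 185 x 122 x 10 mm, 0.9 kg, with two thick grey notched rails across it (at x -60 and +60 mm, 16 mm thick, tops 49 mm above the bench). Each rail has two notches 36 mm wide, 13 mm deep, 64 mm apart, with a shallow-V floor (12 deg) in which a pair settles side by side. x along the rods, away from the robot.
- board_tab (a point): middle of the organiser's grip tab: an upright grey tab on the middle of its far rail, 14 mm thick along the board's x, 30 mm wide along y, standing from the rail's top up to 83 mm above the bench; this point is 68 mm above the bench, 60 mm ahead of board_mid.
- mark: four corners of pale tape on the bench, flat, marking where the loaded board belongs; their inner edges bound 205 x 142 mm, the board with 10 mm to spare all round. Origin: centre, on the bench; x is the board's x when it stands square in the corners. It lies 85 to 115 mm beyond the board's start, away from the robot.
- board_left (a point): the left place on the organiser board (left as the robot sees it; left is +y): the middle of a well-laid pair, between its two rods, midway between the rails, at the height of the rods' axes (43 mm above the bench); x along the rods, y across, z up.
- board_right (a point): the right place on the organiser board (right as the robot sees it; left is +y): the middle of a well-laid pair, between its two rods, midway between the rails, at the height of the rods' axes (43 mm above the bench); x along the rods, y across, z up.
- guard: blade guard fixed on the bench: 4 white fins 18 mm high, clear cover on them (its edge 28 mm behind the fin fronts), back strip. Origin: centre of its underside; blades go in along +x. Slots at y -52, 0, +52 mm, 40 wide, 18 high, the bench as floor; fin fronts at x -40, back stop at x +34 mm. A scraper is home with its tip on the stop (handle centre at x -96), handle lying on the bench in front.
- oil_bottle: bystander: grey plastic bottle, 60 mm across, 150 mm tall, standing; origin at the centre of its base.
- parts_bowl: bystander: steel parts bowl, 84 mm across, 30 mm high; origin at the centre of its base.
- spanner: bystander: spanner 200 mm long, lying flat on the bench.

How it is judged:
On the way, in this order (a step that is already met when the one before it is completed fails the run):
1. a pair of pushrods is lifted together, side by side, at least 25 mm clear of where it lay (((height (world z) of each of rod_left_1_mid, rod_left_2_mid above 0.08 m and distance between rod_left_1_mid and rod_left_2_mid below 0.025 m) or (height (world z) of each of rod_right_1_mid, rod_right_2_mid above 0.08 m and distance between rod_right_1_mid and rod_right_2_mid below 0.025 m))), for 0.2 s.
2. one pair lies in its own place on the board (((x of rod_left_1_mid in the frame of board_left between -0.02 and 0.02 m and y of rod_left_1_mid in the frame of board_left between -0.015 and 0.015 m and z of rod_left_1_mid in the frame of board_left between -0.005 and 0.005 m and angle between the x axis of each of rod_left_1_mid, rod_left_2_mid and the x axis of board_left, either way round below 0.08 rad and x of rod_left_2_mid in the frame of board_left between -0.02 and 0.02 m and y of rod_left_2_mid in the frame of board_left between -0.015 and 0.015 m and z of rod_left_2_mid in the frame of board_left between -0.005 and 0.005 m) or (x of rod_right_1_mid in the frame of board_right between -0.02 and 0.02 m and y of rod_right_1_mid in the frame of board_right between -0.015 and 0.015 m and z of rod_right_1_mid in the frame of board_right between -0.005 and 0.005 m and angle between the x axis of each of rod_right_1_mid, rod_right_2_mid and the x axis of board_right, either way round below 0.08 rad and x of rod_right_2_mid in the frame of board_right between -0.02 and 0.02 m and y of rod_right_2_mid in the frame of board_right between -0.015 and 0.015 m and z of rod_right_2_mid in the frame of board_right between -0.005 and 0.005 m))), for 0.2 s.
3. with that pair laid, the other pair is lifted together, side by side ((((x of rod_left_1_mid in the frame of board_left between -0.02 and 0.02 m and y of rod_left_1_mid in the frame of board_left between -0.015 and 0.015 m and z of rod_left_1_mid in the frame of board_left between -0.005 and 0.005 m and angle between the x axis of each of rod_left_1_mid, rod_left_2_mid and the x axis of board_left, either way round below 0.08 rad and x of rod_left_2_mid in the frame of board_left between -0.02 and 0.02 m and y of rod_left_2_mid in the frame of board_left between -0.015 and 0.015 m and z of rod_left_2_mid in the frame of board_left between -0.005 and 0.005 m) and (height (world z) of each of rod_right_1_mid, rod_right_2_mid above 0.08 m and distance between rod_right_1_mid and rod_right_2_mid below 0.025 m)) or ((x of rod_right_1_mid in the frame of board_right between -0.02 and 0.02 m and y of rod_right_1_mid in the frame of board_right between -0.015 and 0.015 m and z of rod_right_1_mid in the frame of board_right between -0.005 and 0.005 m and angle between the x axis of each of rod_right_1_mid, rod_right_2_mid and the x axis of board_right, either way round below 0.08 rad and x of rod_right_2_mid in the frame of board_right between -0.02 and 0.02 m and y of rod_right_2_mid in the frame of board_right between -0.015 and 0.015 m and z of rod_right_2_mid in the frame of board_right between -0.005 and 0.005 m) and (height (world z) of each of rod_left_1_mid, rod_left_2_mid above 0.08 m and distance between rod_left_1_mid and rod_left_2_mid below 0.025 m)))), for 0.2 s.
4. both pairs lie in their places on the board (x of rod_left_1_mid in the frame of board_left between -0.02 and 0.02 m and y of rod_left_1_mid in the frame of board_left between -0.015 and 0.015 m and z of rod_left_1_mid in the frame of board_left between -0.005 and 0.005 m and angle between the x axis of each of rod_left_1_mid, rod_left_2_mid and the x axis of board_left, either way round below 0.08 rad and x of rod_left_2_mid in the frame of board_left between -0.02 and 0.02 m and y of rod_left_2_mid in the frame of board_left between -0.015 and 0.015 m and z of rod_left_2_mid in the frame of board_left between -0.005 and 0.005 m and x of rod_right_1_mid in the frame of board_right between -0.02 and 0.02 m and y of rod_right_1_mid in the frame of board_right between -0.015 and 0.015 m and z of rod_right_1_mid in the frame of board_right between -0.005 and 0.005 m and angle between the x axis of each of rod_right_1_mid, rod_right_2_mid and the x axis of board_right, either way round below 0.08 rad and x of rod_right_2_mid in the frame of board_right between -0.02 and 0.02 m and y of rod_right_2_mid in the frame of board_right between -0.015 and 0.015 m and z of rod_right_2_mid in the frame of board_right between -0.005 and 0.005 m), for 0.2 s.
5. the board, with both pairs laid, stands inside the taped corners (all of step 4 and x of board_mid in the frame of mark between -0.012 and 0.012 m and y of board_mid in the frame of mark between -0.012 and 0.012 m and angle between the x axis of board_mid and the x axis of mark, either way round below 0.1 rad), for 0.2 s.
At the end, for the whole second after the job is handed in: Both pairs seated (within 5 mm) side by side in their own places on the board (left in left), centred lengthwise within 20 mm; the board within 12 mm and 0.1 rad of square in the taped corners; every scraper present flat, blade in a guard slot, tip within 18 mm of the back stop (all of step 5 and x of scraper1_tip in the frame of guard between 0.016 and 0.045 m and y of scraper1_tip in the frame of guard between -0.078 and 0.078 m and z of each of scraper1_tip, scraper2_tip, scraper3_tip in the frame of guard below 0.018 m and angle between the x axis of each of scraper1_mid, scraper2_mid, scraper3_mid and the x axis of guard, either way round below 0.2 rad and angle between each of scraper1_mid, scraper2_mid, scraper3_mid's own z axis and vertical below 0.15 rad and x of scraper2_tip in the frame of guard between 0.016 and 0.045 m and y of scraper2_tip in the frame of guard between -0.078 and 0.078 m and x of scraper3_tip in the frame of guard between 0.016 and 0.045 m and y of scraper3_tip in the frame of guard between -0.078 and 0.078 m); the robot touches nothing.
It fails at once if the board is lifted off the bench or tipped (height (world z) of board_mid above 0.012 m or angle between board_mid's own z axis and vertical above 0.15 rad).
It fails at once if a bystander (bottle, bowl, spanner) is moved by more than 30 mm or knocked over (distance of any of oil_bottle, parts_bowl, spanner from where it was at the start of the episode above 0.03 m or angle between oil_bottle's own z axis and vertical above 0.5 rad).
Of scraper1, scraper2, scraper3 only 2 to 3 are there at a start; the rules pass over those that are not, and their reading is None.
At some moment in a run one of scraper1, scraper2, scraper3 may be knocked a few centimetres aside while the robot is not near it.
It also fails if it takes over 210 s, if anything falls off the work surface, if the arm or the gripper's body presses on something with over 40 N, if the wrist force passes 120 N, or if a joint passes its speed limit or range.

## Working session

There is one attempt and no reset: what is moved stays moved. The work goes in short steps, Python scripts to look and compute and a tool call to move; the robot and the scene stay as the last step left them, time stands still between calls to the robot, and variables do not carry over. Pictures are saved under pics/ and viewed, and the job is handed in when it is done.

Besides the shell and the picture viewer there is one more tool, called after "Call:" as a command line: name --argument value ..., lists and objects as JSON in quotes. drive_tool: Moves the arm, as the interface text tells. Its arguments: {"type":"object","properties":{"plan":{"type":"array","items":{"type":"object","properties":{"rx":{"type":"number","minimum":-1,"maximum":1},"ry":{"type":"number","minimum":-1,"maximum":1},"rz":{"type":"number","minimum":-1,"maximum":1},"x":{"type":"number","minimum":-1,"maximum":1},"y":{"type":"number","minimum":-1,"maximum":1},"z":{"type":"number","minimum":-1,"maximum":1},"fingers":{"type":"number"}}}},"squeeze":{"type":"number"}},"required":["plan"]}

```bash
ls; mkdir -p pics
python3 - <<'E'
from bench import monitor, viewer, workorder, nets, r
import cv2, numpy as np
print(monitor.read_state(), r.grip_depth)
for n in ("scene","top","wrist"):
    c=viewer.camera(n); cv2.imwrite(f"pics/{n}0.png",c["color"][:,:,::-1]); print(n,c["xyz"],c["rotation"],c["camera_matrix"])
E
```

```text
pics
{'time': 0.0, 'joint_positions': array([-1.31358474,  0.332876  , -0.06471243,  1.46092186,  0.0216148 ,
        1.34987505, -0.0885264 ]), 'joint_vel': array([ 0.00107881, -0.00084601, -0.00090785,  0.00011872, -0.000538  ,
        0.00198773, -0.00042034]), 'joint_torque': array([-9.98523246e-04, -6.23243594e+01,  2.41764716e-02, -3.89896381e+01,
       -6.14153501e-02,  3.95145477e-02,  1.20082195e-04]), 'ee_pos': array([0.17253067, 0.60042921, 0.29146061]), 'eef_rot': array([ 1.39445250e-01,  9.90229541e-01, -6.89425542e-04, -6.02815915e-05]), 'ft_force': array([ 0.35861214,  0.28043773, -0.50471878]), 'torque': array([ 0.01544131,  0.02538862, -0.00309341]), 'width': 0.08720375346028973} 0.051
scene [1.0469952  0.30527976 0.98613175] [ 0.42280496  0.856642   -0.26195829 -0.13703392] [[397.28142199   0.         277.84569097]
 [  0.         397.28142199 208.74534157]
 [  0.           0.           1.        ]]
top [ 0.33658619 -0.05143702  1.14869184] [ 0.70866945 -0.69941021  0.06645093 -0.0647861 ] [[432.8544804    0.         276.6797414 ]
 [  0.         432.8544804  212.85365471]
 [  0.           0.           1.        ]]
wrist [0.09933986 0.62256726 0.3831002 ] [0.79106043 0.59554162 0.08371395 0.11200689] [[325.1922621    0.         276.4524886 ]
 [  0.         325.1922621  205.64461447]
 [  0.           0.           1.        ]]
```

View pics/top0.png

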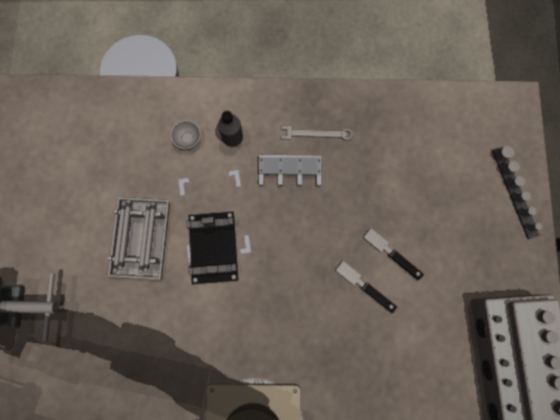

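View pics/scene0.png

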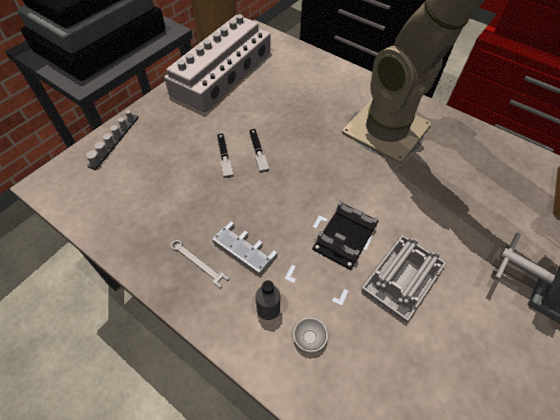

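View pics/wrist0.png

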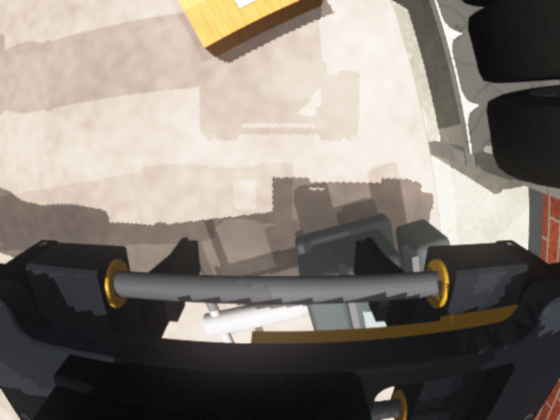

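```bash
cat > h.py <<'E'
from bench import monitor, viewer, workorder, nets, r
import cv2, numpy as np
from scipy.spatial.transform import Rotation as R
def cloud(c, wrist=False):
    d=c["depth"]; K=c["camera_matrix"]; v,u=np.mgrid[0:d.shape[0],0:d.shape[1]]
    a=(u-K[0,2])/K[0,0]; b=(v-K[1,2])/K[1,1]
    if wrist:
        rr=np.hypot(a,b)+1e-9; t=np.tan(np.minimum(rr,1.5)); a,b=a/rr*t,b/rr*t
    P=np.stack([a*d,b*d,d],-1)
    return P@rot(c).T+np.asarray(c["xyz"])
def rot(c):
    q=np.asarray(c["rotation"]); return q if q.shape==(3,3) else R.from_quat(q).as_matrix()
def proj(c,p,wrist=False):
    K=c["camera_matrix"]; q=(np.asarray(p)-c["xyz"])@rot(c)
    if wrist:
        rr=np.hypot(q[...,0],q[...,1])+1e-12; th=np.arctan2(rr,q[...,2]); a,b=q[...,0]/rr*th,q[...,1]/rr*th
    else: a,b=q[...,0]/q[...,2],q[...,1]/q[...,2]
    return np.stack([a*K[0,0]+K[0,2],b*K[1,1]+K[1,2]],-1)
E
python3 - <<'E'
from h import *
c=viewer.camera("top"); P=cloud(c)
names=["rod_left_1_mid","rod_right_1_mid","scraper1_mid","scraper1_tip","scraper2_mid","drip_tray","board_mid","board_tab","mark","board_left","board_right","guard","oil_bottle","parts_bowl","spanner"]
for cam in("top","scene"):
  viewer.camera(cam)
  for n in names:
    try: print(cam,n,[(np.round(x["centre"],3).tolist(),round(x["confidence"],2)) for x in nets.find_in(n,cam)[:6]])
    except Exception as e: print(n,e)
np.save("top0.npy",P)
img=c["color"]; 
print(np.round(P[60:320:40,100:440:40,2],3))
cv2.imwrite("pics/top_crop.png",cv2.resize(img[100:320,90:440],None,fx=2.2,fy=2.2,interpolation=cv2.INTER_CUBIC)[:,:,::-1])
E
```

```text
top rod_left_1_mid [([0.474, 0.343, 0.061], 0.89), ([0.455, 0.112, 0.011], 0.59)]
top rod_right_1_mid [([0.475, 0.283, 0.06], 0.66)]
top scraper1_mid []
top scraper1_tip [([0.451, 0.114, 0.011], 0.72)]
top scraper2_mid [([0.45, -0.358, 0.011], 0.92)]
top drip_tray [([0.476, 0.309, 0.0], 0.67)]
top board_mid [([0.45, 0.112, 0.011], 0.9)]
top board_tab [([0.449, 0.117, 0.011], 0.59)]
top mark [([0.616, 0.066, 0.001], 0.77)]
top board_left [([0.451, 0.115, 0.01], 0.59)]
top board_right [([0.456, 0.114, 0.013], 0.58)]
top guard [([0.677, -0.087, 0.025], 0.9), ([0.451, 0.114, 0.009], 0.45)]
top oil_bottle [([0.618, 0.068, 0.001], 0.72), ([0.75, 0.072, 0.099], 0.69), ([0.478, 0.314, 0.005], 0.46)]
top parts_bowl [([0.767, 0.201, 0.016], 0.95), ([0.478, 0.346, 0.059], 0.37)]
top spanner [([0.779, -0.162, 0.007], 0.64), ([0.766, 0.201, 0.018], 0.59)]
scene rod_left_1_mid [([0.485, 0.343, 0.064], 0.83), ([0.756, 0.199, 0.015], 0.36)]
scene rod_right_1_mid [([0.478, 0.28, 0.061], 0.84)]
scene scraper1_mid []
scene scraper1_tip []
scene scraper2_mid [([0.458, -0.352, 0.011], 0.52)]
scene drip_t
[... 284 characters left out ...]
0.119, 0.011], 0.62)]
scene guard [([0.684, -0.08, 0.024], 0.73)]
scene oil_bottle [([0.78, 0.083, 0.097], 0.71)]
scene parts_bowl [([0.757, 0.2, 0.013], 0.82), ([0.782, -0.15, 0.005], 0.44)]
scene spanner [([0.78, -0.151, 0.007], 0.66)]
[[-0.753 -0.415 -0.745 -0.738 -0.745 -0.747 -0.75  -0.751 -0.751]
 [-0.002  0.002 -0.002 -0.002 -0.    -0.003 -0.004  0.002 -0.001]
 [ 0.001 -0.001  0.008  0.001  0.     0.005 -0.002 -0.001 -0.   ]
 [-0.002 -0.002  0.004 -0.001  0.02   0.017 -0.003  0.001 -0.001]
 [ 0.004  0.008  0.005  0.037  0.001 -0.001  0.001 -0.001  0.003]
 [ 0.002  0.067 -0.001  0.008 -0.002 -0.001 -0.001 -0.001 -0.001]
 [ 0.003 -0.001 -0.001 -0.001 -0.001  0.002 -0.005  0.018  0.001]]
```

View pics/top_crop.png

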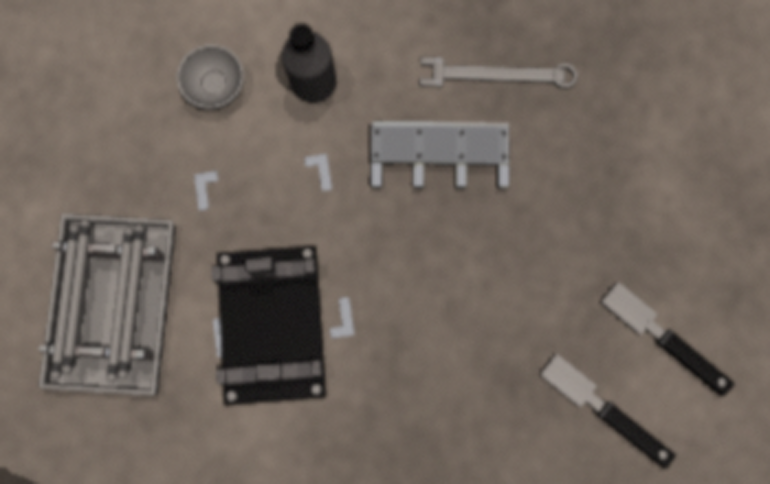

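```bash
cat >> h.py <<'E'
def ortho(c,z,x0,x1,y0,y1,res=0.001,wrist=False):
    # image: row 0 = x1 (far), col 0 = y1 (left)
    xs=np.arange(x1,x0,-res); ys=np.arange(y1,y0,-res)
    X,Y=np.meshgrid(xs,ys,indexing="ij")
    p=proj(c,np.stack([X,Y,np.full_like(X,z)],-1),wrist).astype(np.float32)
    return cv2.remap(c["color"],p[...,0],p[...,1],cv2.INTER_CUBIC)
def show(img,x1,y1,res,fn,scale=2,grid=0.05):
    im=cv2.resize(img,None,fx=scale,fy=scale,interpolation=cv2.INTER_CUBIC)[:,:,::-1].copy()
    h,w=im.shape[:2]
    k=np.floor(x1/grid)
    while (x1-k*grid)/res*scale<h:
        cv2.line(im,(0,int((x1-k*grid)/res*scale)),(w,int((x1-k*grid)/res*scale)),(0,255,255),1); cv2.putText(im,f"{k*grid:.2f}",(0,int((x1-k*grid)/res*scale)-2),0,.4,(0,255,0),1); k-=1
    k=np.floor(y1/grid)
    while (y1-k*grid)/res*scale<w:
        cv2.line(im,(int((y1-k*grid)/res*scale),0),(int((y1-k*grid)/res*scale),h),(0,255,255),1); cv2.putText(im,f"{k*grid:.2f}",(int((y1-k*grid)/res*scale)+2,10),0,.4,(0,255,0),1); k-=1
    cv2.imwrite(fn,im)
E
python3 - <<'E'
from h import *
import pickle
c=viewer.camera("top"); s=viewer.camera("scene"); pickle.dump((c,s),open("c0.pkl","wb"))
show(ortho(c,0.0,.35,.68,.0,.4),.68,.4,.001,"pics/o_mark.png")
show(ortho(c,0.055,.36,.6,.2,.4),.6,.4,.001,"pics/o_tray.png",3)
show(ortho(c,0.010,.35,.55,.03,.2),.55,.2,.001,"pics/o_board.png",3)
show(ortho(c,0.009,.33,.53,-.48,-.2),.53,-.2,.001,"pics/o_scr.png",2.8)
show(ortho(c,0.018,.55,.72,-.2,.03),.72,.03,.001,"pics/o_guard.png",3)
E
```

```text
(no output)
```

View pics/o_mark.png

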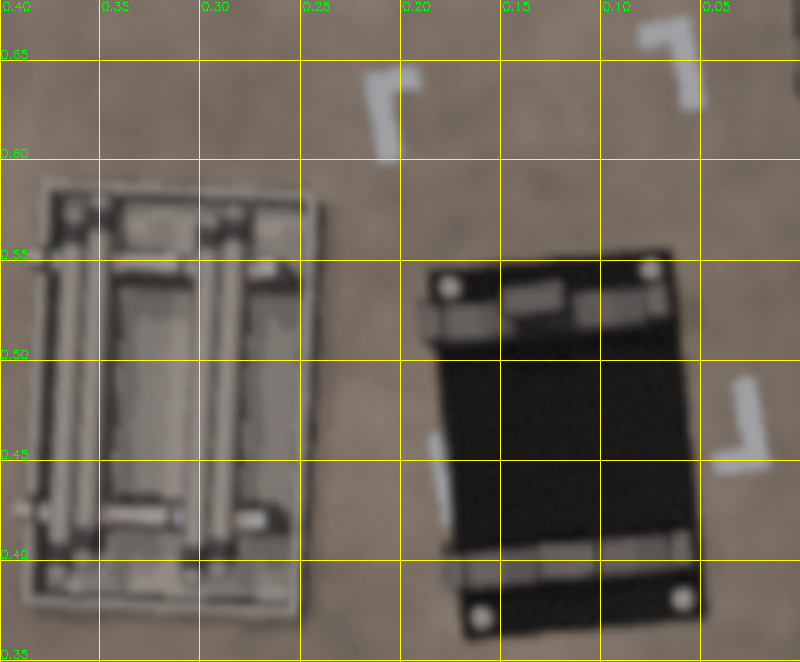

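View pics/o_tray.png

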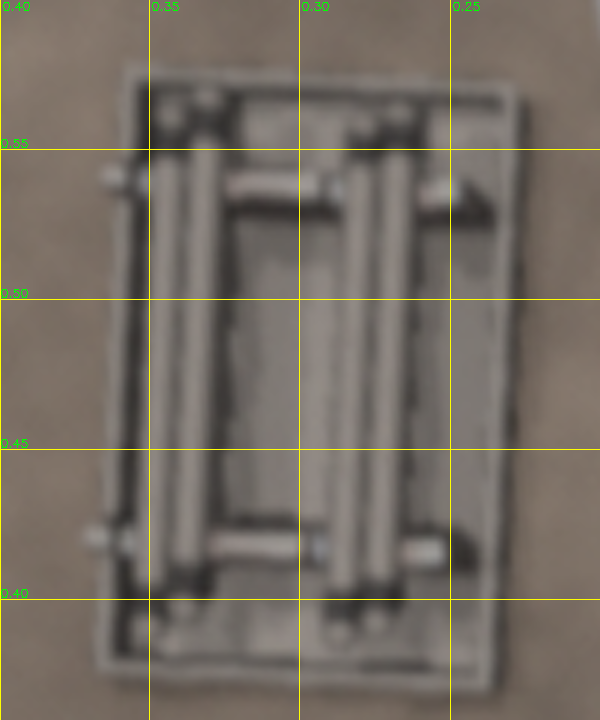

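View pics/o_board.png

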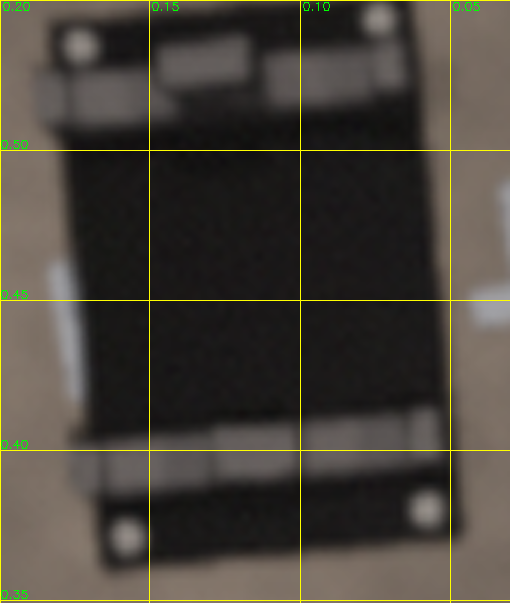

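View pics/o_scr.png

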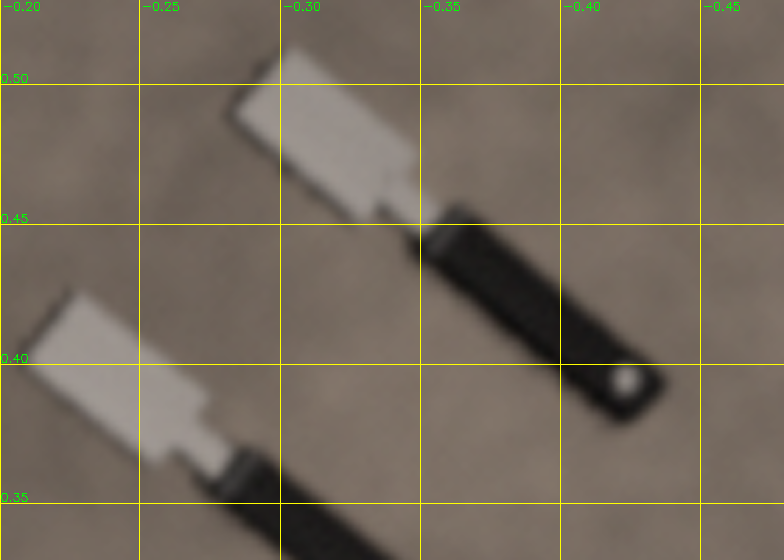

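View pics/o_guard.png

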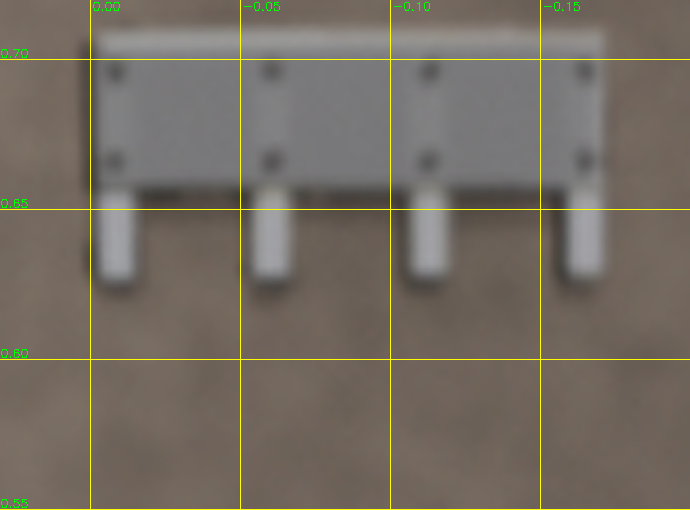

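```bash
cat >> h.py <<'E'
def Rdown(yaw):
    # tool z down, tool y = (-sin yaw, cos yaw,0), tool x = (-cos yaw,-sin yaw,0)
    s,c_=np.sin(yaw),np.cos(yaw)
    return np.array([[-c_,-s,0],[-s,c_,0],[0,0,-1.]])
def move(tx,ty,tz,yaw):
    s=monitor.read_state(); R0=R.from_quat(s["eef_rot"]); 
    sh=R0.inv().apply(np.array([tx,ty,tz])-s["ee_pos"]); rv=(R0.inv()*R.from_matrix(Rdown(yaw))).as_rotvec()/(2*np.pi)
    print("t",round(s["time"],2),"pos",np.round(s["ee_pos"],4),"w",round(s["width"],4),"F",np.round(s["ft_force"],1),"yaw",round(np.arctan2(-s_y(R0)[0],s_y(R0)[1]),4))
    print("shift xyz",np.round(sh,4),"turn",np.round(rv,4),"rows>=",np.linalg.norm(sh)/.0625,np.linalg.norm(rv)*360/10.7)
def s_y(R0): return R0.as_matrix()[:,1]
E
python3 - <<'E'
from h import *
move(.478,.341,.24,-.047)
E
```

```text
t 1.9 pos [0.1726 0.6007 0.2923] w 0.0872 F [ 0.4  0.3 -0.2] yaw -0.2798
shift xyz [-0.3652 -0.1653  0.0523] turn [ 0.     0.    -0.037] rows>= 6.468853707251011 1.2463622181050016
```

Call:
drive_tool --plan '[{"x": -0.365, "y": -0.165, "z": 0.0, "rz": -0.037, "fingers": 0.5}, {"x": -0.365, "y": -0.165, "z": 0.0, "rz": -0.037, "fingers": 0.5}, {"x": -0.365, "y": -0.165, "z": 0.0, "rz": -0.037, "fingers": 0.5}, {"x": -0.365, "y": -0.165, "z": 0.0, "rz": -0.037, "fingers": 0.5}, {"x": -0.365, "y": -0.165, "z": 0.052, "rz": -0.037, "fingers": 0.5}, {"x": -0.365, "y": -0.165, "z": 0.052, "rz": -0.037, "fingers": 0.5}, {"x": -0.365, "y": -0.165, "z": 0.052, "rz": -0.037, "fingers": 0.5}, {"x": -0.365, "y": -0.165, "z": 0.052, "rz": -0.037, "fingers": 0.5}, {"x": -0.365, "y": -0.165, "z": 0.052, "rz": -0.037, "fingers": 0.5}]'

```text
validation failed for argument at $.pl...
```

Run:
```python
from h import *
w=viewer.camera("wrist"); cv2.imwrite("pics/w1.png",w["color"][:,:,::-1])
print(w["xyz"],rot(w)[:,2])
show(ortho(w,0.055,.36,.6,.2,.4,wrist=True),.6,.4,.001,"pics/w1_tray.png",3)
move(.478,.341,.106,-.047)
```

```text
[0.09937124 0.62271074 0.38384022] [ 0.26613897 -0.07623922 -0.960915  ]
t 1.95 pos [0.1726 0.6007 0.2923] w 0.0867 F [ 0.3 -0.2 -0.2] yaw -0.2797
shift xyz [-0.3653 -0.1653  0.1863] turn [ 0.    -0.    -0.037] rows>= 7.073364319481948 1.246305719851481
```

View pics/w1.png

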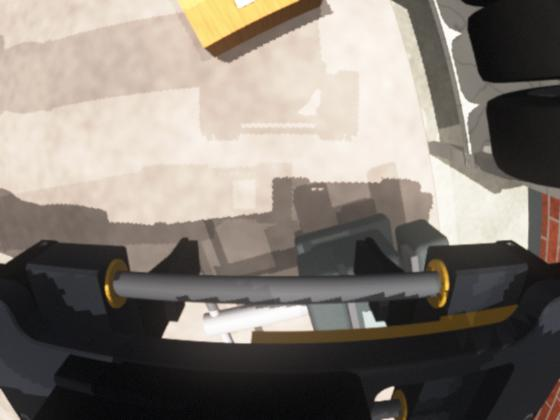

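View pics/w1_tray.png

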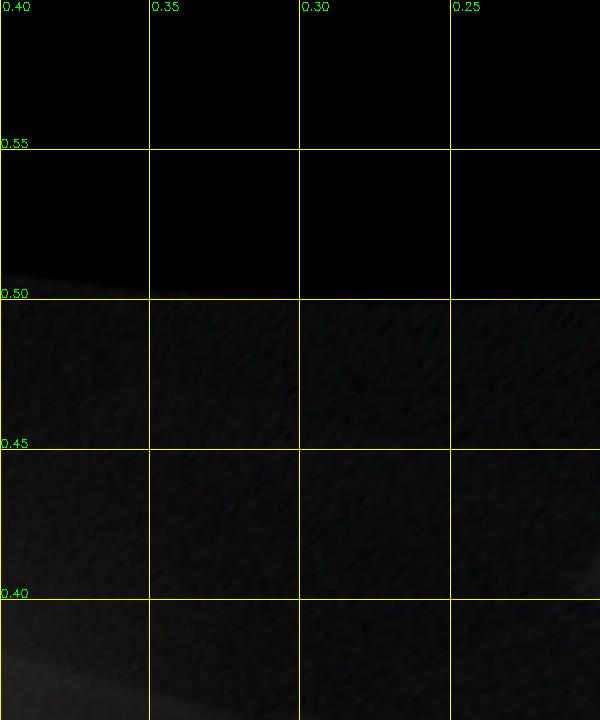

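Call:
drive_tool --plan '[{"rx": 0, "ry": 0, "rz": -0.037, "x": -0.365, "y": -0.165, "z": 0.0, "fingers": 0.5}, {"rx": 0, "ry": 0, "rz": -0.037, "x": -0.365, "y": -0.165, "z": 0.0, "fingers": 0.5}, {"rx": 0, "ry": 0, "rz": -0.037, "x": -0.365, "y": -0.165, "z": 0.0, "fingers": 0.5}, {"rx": 0, "ry": 0, "rz": -0.037, "x": -0.365, "y": -0.165, "z": 0.0, "fingers": 0.5}, {"rx": 0, "ry": 0, "rz": -0.037, "x": -0.365, "y": -0.165, "z": 0.05, "fingers": 0.5}, {"rx": 0, "ry": 0, "rz": -0.037, "x": -0.365, "y": -0.165, "z": 0.05, "fingers": 0.5}, {"rx": 0, "ry": 0, "rz": -0.037, "x": -0.365, "y": -0.165, "z": 0.05, "fingers": 0.5}, {"rx": 0, "ry": 0, "rz": -0.037, "x": -0.365, "y": -0.165, "z": 0.05, "fingers": 0.5}]'

```text
time: 2.95
ee_pos: [0.4797, 0.3384, 0.2413]
eef_rot: [0.026, 1.0, -0.001, -0.0]
ft_force: [-1.2, 0.7, 0.8]
width: 0.044
```

Run:
```python
from h import *
w=viewer.camera("wrist"); cv2.imwrite("pics/w1.png",w["color"][:,:,::-1])
print(w["xyz"],rot(w)[:,2])
show(ortho(w,0.055,.36,.6,.2,.4,wrist=True),.6,.4,.001,"pics/w1_tray.png",3)
move(.478,.341,.106,-.047)
```

```text
[0.40372095 0.34355686 0.33287714] [ 0.27615197 -0.01619933 -0.96097745]
t 3.0 pos [0.4783 0.3405 0.2419] w 0.0434 F [-0.2  0.4 -0.5] yaw -0.0495
shift xyz [0.0003 0.0005 0.1359] turn [-0.0001 -0.0001 -0.0004] rows>= 2.1748139778557003 0.013786975375901749
```

View pics/w1.png

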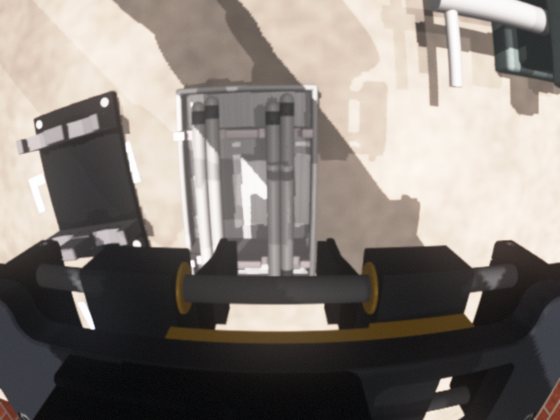

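View pics/w1_tray.png

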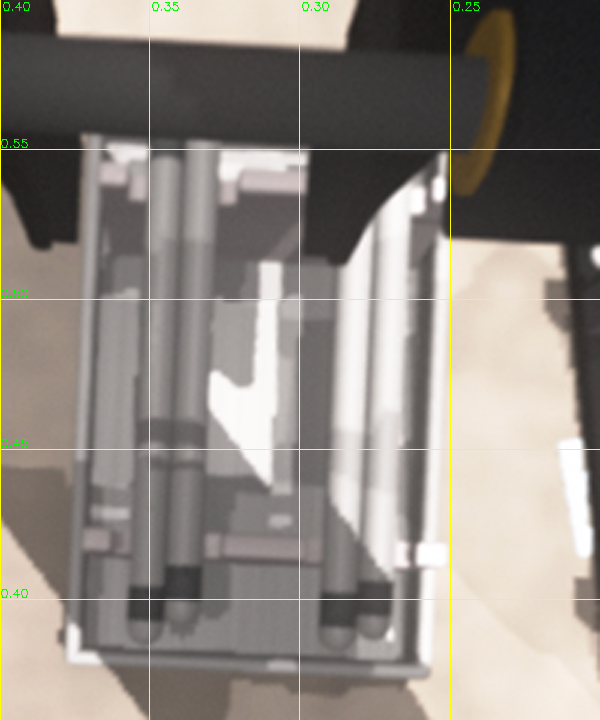

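Call:
drive_tool --plan '[{"rx": 0, "ry": 0, "rz": 0, "x": 0, "y": 0.001, "z": 0.06, "fingers": 0.5}, {"rx": 0, "ry": 0, "rz": 0, "x": 0, "y": 0.001, "z": 0.11, "fingers": 0.5}, {"rx": 0, "ry": 0, "rz": 0, "x": 0, "y": 0.001, "z": 0.136, "fingers": 0.5}, {"rx": 0, "ry": 0, "rz": 0, "x": 0, "y": 0.001, "z": 0.136, "fingers": 0.5}, {"rx": 0, "ry": 0, "rz": 0, "x": 0, "y": 0.001, "z": 0.136, "fingers": 0.5}, {"rx": 0, "ry": 0, "rz": 0, "x": 0, "y": 0.001, "z": 0.136, "fingers": 0.0}, {"rx": 0, "ry": 0, "rz": 0, "x": 0, "y": 0.001, "z": 0.136, "fingers": 0.0}, {"rx": 0, "ry": 0, "rz": 0, "x": 0, "y": 0.001, "z": 0.136, "fingers": 0.0}, {"rx": 0, "ry": 0, "rz": 0, "x": 0, "y": 0.001, "z": 0.136, "fingers": 0.0}, {"rx": 0, "ry": 0, "rz": 0, "x": 0, "y": 0.001, "z": 0.136, "fingers": 0.0}]' --squeeze 20

```text
time: 4.25
ee_pos: [0.4781, 0.3424, 0.1067]
eef_rot: [0.024, 1.0, 0.0, 0.0]
ft_force: [-0.2, -1.8, 4.4]
width: 0.0228
```

Call:
drive_tool --plan '[{"rx": 0, "ry": 0, "rz": 0, "x": 0, "y": 0, "z": -0.01, "fingers": 0.0}, {"rx": 0, "ry": 0, "rz": 0, "x": 0, "y": 0, "z": -0.02, "fingers": 0.0}, {"rx": 0, "ry": 0, "rz": 0, "x": 0, "y": 0, "z": -0.04, "fingers": 0.0}, {"rx": 0, "ry": 0, "rz": 0, "x": 0, "y": 0, "z": -0.06, "fingers": 0.0}, {"rx": 0, "ry": 0, "rz": 0, "x": 0, "y": 0, "z": -0.08, "fingers": 0.0}, {"rx": 0, "ry": 0, "rz": 0, "x": 0, "y": 0, "z": -0.08, "fingers": 0.0}, {"rx": 0, "ry": 0, "rz": 0, "x": 0, "y": 0, "z": -0.08, "fingers": 0.0}, {"rx": 0, "ry": 0, "rz": 0, "x": 0, "y": 0, "z": -0.08, "fingers": 0.0}]'

```text
time: 5.25
ee_pos: [0.4775, 0.3421, 0.1852]
eef_rot: [0.024, 1.0, -0.0, -0.001]
ft_force: [0.4, 0.0, -1.9]
width: 0.0234
```

Run:
```python
from h import *
w=viewer.camera("wrist"); c=viewer.camera("scene")
s=monitor.read_state(); print(s["width"],s["ee_pos"],s["ft_force"],s["time"])
a=w["color"][80:420,60:500]
p=proj(c,s["ee_pos"]).astype(int); print(p)
b=cv2.resize(c["color"][p[1]-40:p[1]+100,p[0]-90:p[0]+90],None,fx=2.8,fy=2.43)
cv2.imwrite("pics/l1.png",np.hstack([cv2.resize(a,None,fx=.65,fy=1)[:340],b[:340]])[:,:,::-1])
```

```text
0.023075160474753383 [0.47764322 0.34214404 0.18550214] [-0.19197002  0.04625946 -1.9739418 ] 5.35
[436 252]
```

View pics/l1.png

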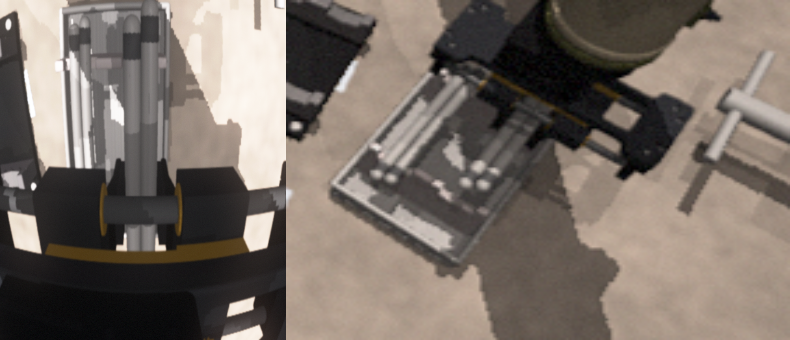

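Run:
```python
from h import *
move(.4546,.1474,.185,.097)
```

```text
t 5.35 pos [0.4776 0.3421 0.1855] w 0.0231 F [-0.2  0.  -2. ] yaw -0.0473
shift xyz [ 0.0138 -0.1956  0.0007] turn [-0.0001 -0.0001 -0.023 ] rows>= 3.137651958279465 0.7728207920039332
```

Call:
drive_tool --plan '[{"rx": 0, "ry": 0, "rz": -0.002, "x": 0, "y": -0.02, "z": 0, "fingers": 0.0}, {"rx": 0, "ry": 0, "rz": -0.006, "x": 0.003, "y": -0.06, "z": 0, "fingers": 0.0}, {"rx": 0, "ry": 0, "rz": -0.011, "x": 0.007, "y": -0.1, "z": 0, "fingers": 0.0}, {"rx": 0, "ry": 0, "rz": -0.017, "x": 0.011, "y": -0.145, "z": 0, "fingers": 0.0}, {"rx": 0, "ry": 0, "rz": -0.021, "x": 0.013, "y": -0.18, "z": 0, "fingers": 0.0}, {"rx": 0, "ry": 0, "rz": -0.023, "x": 0.014, "y": -0.195, "z": 0, "fingers": 0.0}, {"rx": 0, "ry": 0, "rz": -0.023, "x": 0.014, "y": -0.195, "z": 0, "fingers": 0.0}, {"rx": 0, "ry": 0, "rz": -0.023, "x": 0.014, "y": -0.195, "z": 0, "fingers": 0.0}]'

```text
time: 6.35
ee_pos: [0.4547, 0.1492, 0.1862]
eef_rot: [-0.049, 0.999, 0.0, 0.0]
ft_force: [1.3, 0.2, -1.2]
width: 0.0232
```

Run:
```python
from h import *
w=viewer.camera("wrist"); cv2.imwrite("pics/w2.png",w["color"][:,:,::-1])
show(ortho(w,0.010,.34,.6,.02,.22,wrist=True),.6,.22,.001,"pics/w2_b10.png",3)
show(ortho(w,0.049,.34,.6,.02,.22,wrist=True),.6,.22,.001,"pics/w2_b49.png",3)
move(.4546,.1474,.185,.097)
```

```text
t 6.4 pos [0.4546 0.1493 0.1862] w 0.0229 F [-0.1  1.2 -2. ] yaw 0.0983
shift xyz [ 0.0002 -0.0019  0.0012] turn [ 0.     -0.      0.0002] rows>= 0.03530796710142244 0.007048232025062812
```

View pics/w2.png

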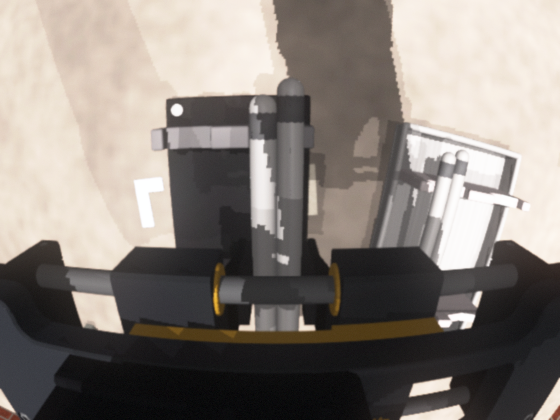

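View pics/w2_b10.png

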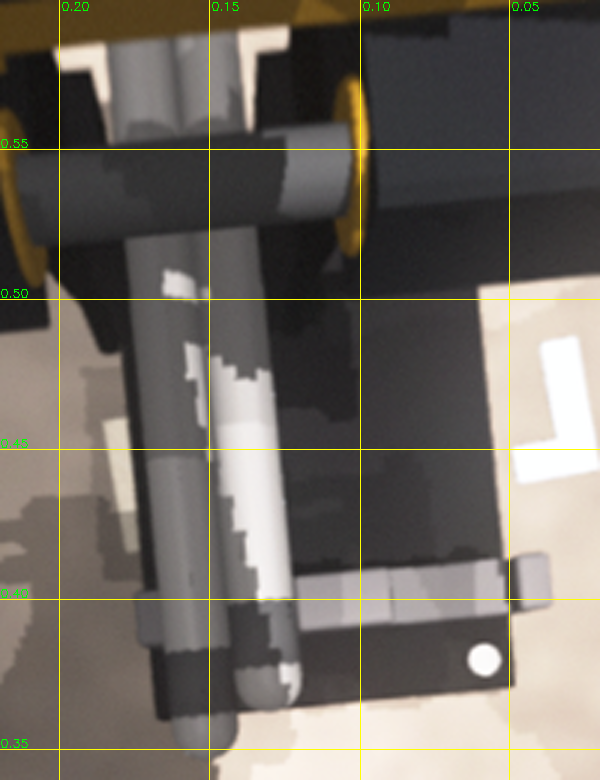

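View pics/w2_b49.png

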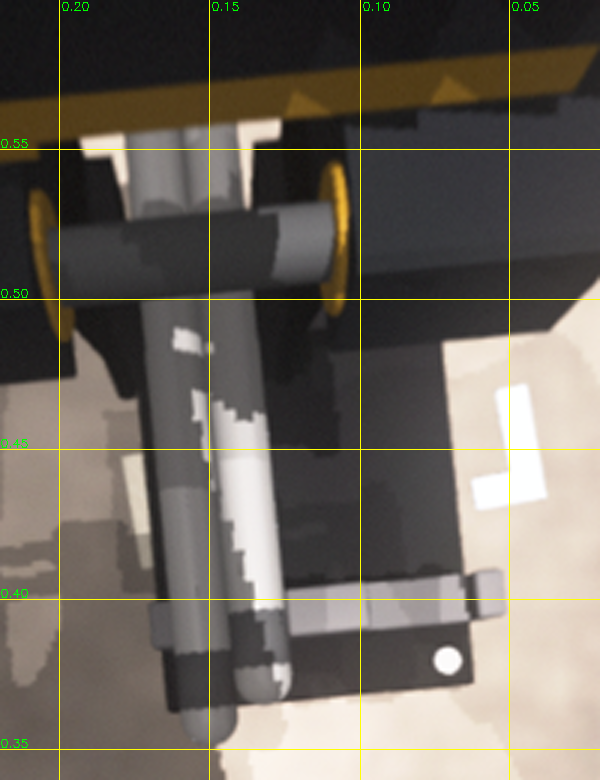

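Call:
drive_tool --plan '[{"rx": 0, "ry": 0, "rz": 0, "x": 0, "y": -0.001, "z": 0.03, "fingers": 0.0}, {"rx": 0, "ry": 0, "rz": 0, "x": 0, "y": -0.001, "z": 0.06, "fingers": 0.0}, {"rx": 0, "ry": 0, "rz": 0, "x": 0, "y": -0.001, "z": 0.08, "fingers": 0.0}, {"rx": 0, "ry": 0, "rz": 0, "x": 0, "y": -0.001, "z": 0.087, "fingers": 0.0}, {"rx": 0, "ry": 0, "rz": 0, "x": 0, "y": -0.001, "z": 0.09, "fingers": 0.0}, {"rx": 0, "ry": 0, "rz": 0, "x": 0, "y": -0.001, "z": 0.09, "fingers": 0.0}, {"rx": 0, "ry": 0, "rz": 0, "x": 0, "y": -0.001, "z": 0.09, "fingers": 0.0}]'

```text
time: 7.28
ee_pos: [0.4552, 0.1474, 0.0969]
eef_rot: [-0.049, 0.999, 0.0, 0.001]
ft_force: [-0.6, -0.0, -2.4]
width: 0.023
```

Run:
```python
from h import *
move(.4546,.148,.095,.096)
```

```text
t 7.28 pos [0.4552 0.1474 0.0969] w 0.023 F [-0.6 -0.  -2.4] yaw 0.0972
shift xyz [0.0005 0.0006 0.0019] turn [0.0001 0.0002 0.0002] rows>= 0.03341205830773104 0.009511683711479655
```

Call:
drive_tool --plan '[{"rx": 0, "ry": 0, "rz": 0, "x": 0, "y": 0, "z": 0.001, "fingers": 0.0}, {"rx": 0, "ry": 0, "rz": 0, "x": 0, "y": 0, "z": 0.002, "fingers": 0.0}, {"rx": 0, "ry": 0, "rz": 0, "x": 0, "y": 0, "z": 0.002, "fingers": 0.0}, {"rx": 0, "ry": 0, "rz": 0, "x": 0, "y": 0, "z": 0.002, "fingers": 0.0}]'

```text
time: 7.78
ee_pos: [0.4549, 0.1473, 0.0943]
eef_rot: [-0.049, 0.999, 0.0, 0.0]
ft_force: [-0.3, -0.0, -0.7]
width: 0.0231
```

Near contact. Release.

Call:
drive_tool --plan '[{"rx": 0, "ry": 0, "rz": 0, "x": 0, "y": 0, "z": 0, "fingers": 0.3}, {"rx": 0, "ry": 0, "rz": 0, "x": 0, "y": 0, "z": 0, "fingers": 0.35}, {"rx": 0, "ry": 0, "rz": 0, "x": 0, "y": 0, "z": 0, "fingers": 0.45}, {"rx": 0, "ry": 0, "rz": 0, "x": 0, "y": 0, "z": 0, "fingers": 0.45}, {"rx": 0, "ry": 0, "rz": 0, "x": 0, "y": 0, "z": -0.03, "fingers": 0.45}, {"rx": 0, "ry": 0, "rz": 0, "x": 0, "y": 0, "z": -0.08, "fingers": 0.45}, {"rx": 0, "ry": 0, "rz": 0, "x": 0, "y": 0, "z": -0.12, "fingers": 0.45}, {"rx": 0, "ry": 0, "rz": 0, "x": 0, "y": 0, "z": -0.12, "fingers": 0.45}, {"rx": 0, "ry": 0, "rz": 0, "x": 0, "y": 0, "z": -0.12, "fingers": 0.45}]'

```text
time: 8.9
ee_pos: [0.4544, 0.1471, 0.2136]
eef_rot: [-0.049, 0.999, -0.0, -0.0]
ft_force: [0.5, 0.3, -0.3]
width: 0.0392
```

Run:
```python
from h import *
w=viewer.camera("wrist"); P=cloud(w,True)
cv2.imwrite("pics/w3.png",cv2.resize(w["color"][60:340,100:500],None,fx=1.9,fy=1.9)[:,:,::-1])
show(ortho(w,0.043,.34,.6,.02,.22,wrist=True),.6,.22,.001,"pics/w3_b43.png",2.5)
for n in ("rod_left_1_mid","rod_right_1_mid"): print([(np.round(x["centre"],3).tolist(),round(x["confidence"],2)) for x in nets.find_in(n,"wrist")[:4]])
move(.4755,.274,.215,-.047)
```

```text
[([0.43, 0.153, 0.051], 0.69)]
[([0.429, 0.287, 0.06], 0.97)]
t 9.05 pos [0.4542 0.147  0.213 ] w 0.0393 F [-0.2 -1.  -0. ] yaw 0.0972
shift xyz [-0.0335  0.1244 -0.0021] turn [-0.0001 -0.0003  0.0229] rows>= 2.0609406068093974 0.7720499962393215
```

View pics/w3.png

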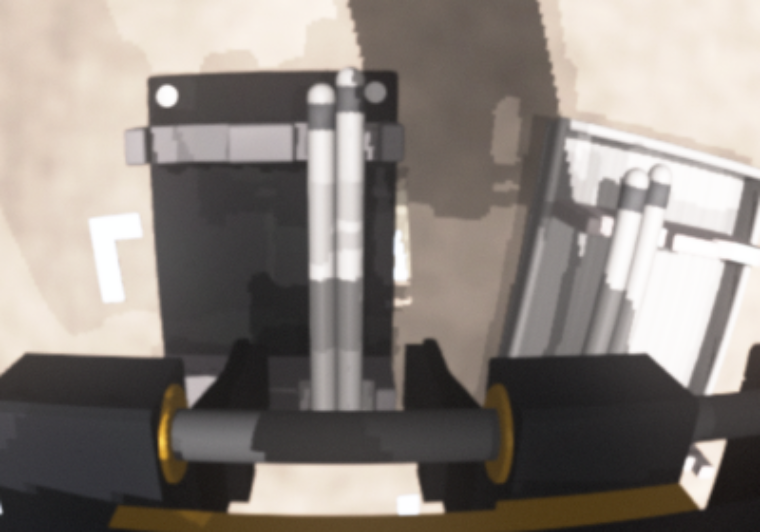

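View pics/w3_b43.png

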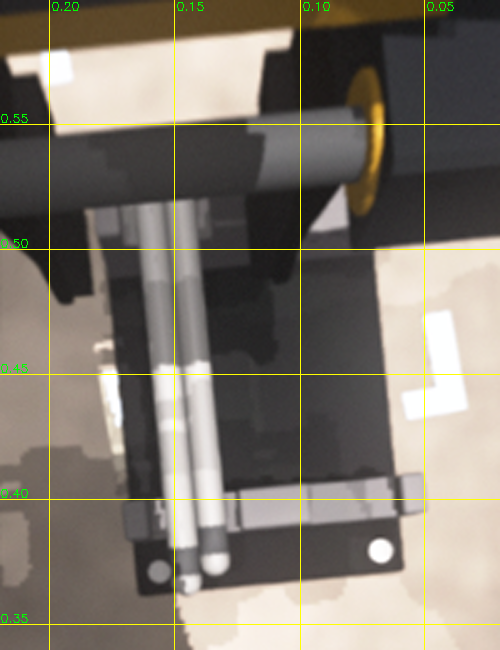

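Run:
```python
from h import *
move(.476,.278,.213,-.047)
```

```text
t 9.05 pos [0.4542 0.147  0.213 ] w 0.0393 F [-0.2 -1.  -0. ] yaw 0.0972
shift xyz [-3.440e-02  1.283e-01 -1.000e-04] turn [-0.0001 -0.0003  0.0229] rows>= 2.1251435488366948 0.7720499962393215
```

Call:
drive_tool --plan '[{"rx": 0, "ry": 0, "rz": 0.023, "x": -0.034, "y": 0.128, "z": 0, "fingers": 0.5}, {"rx": 0, "ry": 0, "rz": 0.023, "x": -0.034, "y": 0.128, "z": 0, "fingers": 0.5}, {"rx": 0, "ry": 0, "rz": 0.023, "x": -0.034, "y": 0.128, "z": 0, "fingers": 0.5}, {"rx": 0, "ry": 0, "rz": 0.023, "x": -0.034, "y": 0.128, "z": 0, "fingers": 0.5}, {"rx": 0, "ry": 0, "rz": 0.023, "x": -0.034, "y": 0.128, "z": 0, "fingers": 0.5}, {"rx": 0, "ry": 0, "rz": 0.023, "x": -0.034, "y": 0.128, "z": 0, "fingers": 0.5}]'

```text
time: 9.8
ee_pos: [0.4764, 0.2766, 0.2143]
eef_rot: [0.025, 1.0, -0.0, 0.0]
ft_force: [0.0, 0.2, 1.2]
width: 0.0436
```

Run:
```python
from h import *
w=viewer.camera("wrist")
show(ortho(w,0.061,.36,.6,.2,.4,wrist=True),.6,.4,.001,"pics/w4.png",3)
move(.476,.278,.106,-.047)
```

```text
t 9.85 pos [0.4764 0.2769 0.2144] w 0.0438 F [-0.3 -0.2 -0.3] yaw -0.0489
shift xyz [0.0005 0.0011 0.1084] turn [ 0.      0.     -0.0003] rows>= 1.7346150255770387 0.010222295907355551
```

View pics/w4.png

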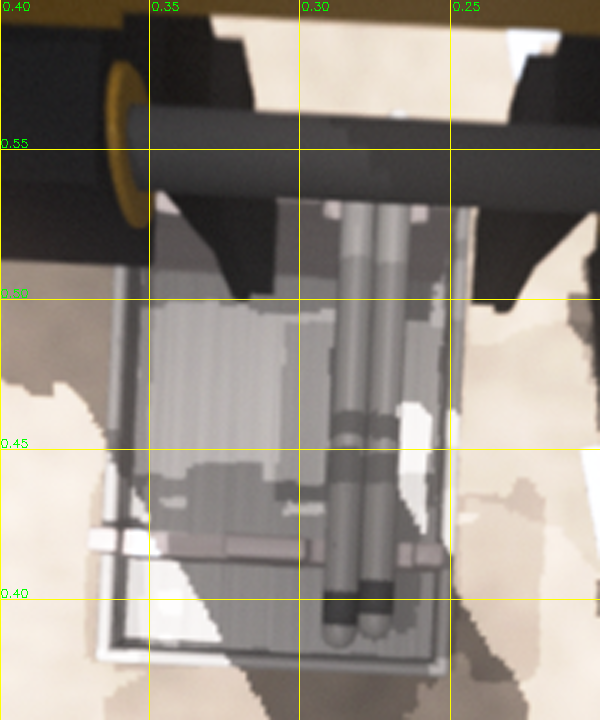

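Call:
drive_tool --plan '[{"rx": 0, "ry": 0, "rz": 0, "x": 0, "y": 0.001, "z": 0.05, "fingers": 0.5}, {"rx": 0, "ry": 0, "rz": 0, "x": 0, "y": 0.001, "z": 0.09, "fingers": 0.5}, {"rx": 0, "ry": 0, "rz": 0, "x": 0, "y": 0.001, "z": 0.108, "fingers": 0.5}, {"rx": 0, "ry": 0, "rz": 0, "x": 0, "y": 0.001, "z": 0.108, "fingers": 0.5}, {"rx": 0, "ry": 0, "rz": 0, "x": 0, "y": 0.001, "z": 0.108, "fingers": 0.0}, {"rx": 0, "ry": 0, "rz": 0, "x": 0, "y": 0.001, "z": 0.108, "fingers": 0.0}, {"rx": 0, "ry": 0, "rz": 0, "x": 0, "y": 0.001, "z": 0.108, "fingers": 0.0}, {"rx": 0, "ry": 0, "rz": 0, "x": 0, "y": 0.001, "z": 0.108, "fingers": 0.0}, {"rx": 0, "ry": 0, "rz": 0, "x": 0, "y": 0.001, "z": 0.108, "fingers": 0.0}]' --squeeze 20

```text
time: 10.98
ee_pos: [0.4767, 0.279, 0.107]
eef_rot: [0.024, 1.0, 0.0, 0.001]
ft_force: [-0.1, -1.4, 6.1]
width: 0.0231
```

Call:
drive_tool --plan '[{"rx": 0, "ry": 0, "rz": 0, "x": 0, "y": 0, "z": -0.01, "fingers": 0.0}, {"rx": 0, "ry": 0, "rz": 0, "x": 0, "y": 0, "z": -0.02, "fingers": 0.0}, {"rx": 0, "ry": 0, "rz": 0, "x": 0, "y": 0, "z": -0.04, "fingers": 0.0}, {"rx": 0, "ry": 0, "rz": 0, "x": 0, "y": 0, "z": -0.06, "fingers": 0.0}, {"rx": 0, "ry": 0, "rz": 0, "x": 0, "y": 0, "z": -0.08, "fingers": 0.0}, {"rx": 0, "ry": 0, "rz": 0, "x": 0, "y": 0, "z": -0.1, "fingers": 0.0}, {"rx": 0, "ry": 0, "rz": 0, "x": 0, "y": 0, "z": -0.1, "fingers": 0.0}, {"rx": 0, "ry": 0, "rz": 0, "x": 0, "y": 0, "z": -0.1, "fingers": 0.0}]'

```text
time: 11.98
ee_pos: [0.4759, 0.2787, 0.2056]
eef_rot: [0.024, 1.0, -0.0, -0.0]
ft_force: [-0.0, -0.9, -3.2]
width: 0.0228
```

Run:
```python
from h import *
w=viewer.camera("wrist")
cv2.imwrite("pics/w5.png",cv2.resize(w["color"][60:340,100:500],None,fx=1.9,fy=1.9)[:,:,::-1])
c,s=np.cos(.095),np.sin(.095)
print(.458+.032*s,.1165-.032*c)
move(.458+.032*s,.1165-.032*c,.206,.096)
```

```text
0.4610354293963059 0.08464429143183216
t 12.03 pos [0.4758 0.2787 0.2053] w 0.023 F [-0.4  0.2 -2.2] yaw -0.0472
shift xyz [ 0.0056 -0.1945 -0.0005] turn [-0.0001 -0.0002 -0.0228] rows>= 3.113473964243145 0.7670883754297336
```

View pics/w5.png

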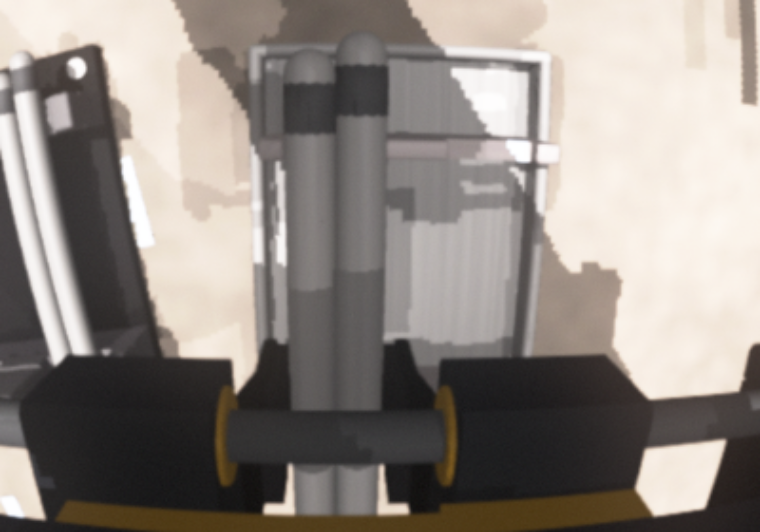

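Call:
drive_tool --plan '[{"rx": 0, "ry": 0, "rz": -0.002, "x": 0, "y": -0.02, "z": 0, "fingers": 0.0}, {"rx": 0, "ry": 0, "rz": -0.006, "x": 0.002, "y": -0.06, "z": 0, "fingers": 0.0}, {"rx": 0, "ry": 0, "rz": -0.011, "x": 0.003, "y": -0.1, "z": 0, "fingers": 0.0}, {"rx": 0, "ry": 0, "rz": -0.017, "x": 0.005, "y": -0.145, "z": 0, "fingers": 0.0}, {"rx": 0, "ry": 0, "rz": -0.021, "x": 0.006, "y": -0.18, "z": 0, "fingers": 0.0}, {"rx": 0, "ry": 0, "rz": -0.023, "x": 0.006, "y": -0.195, "z": 0, "fingers": 0.0}, {"rx": 0, "ry": 0, "rz": -0.023, "x": 0.006, "y": -0.195, "z": 0, "fingers": 0.0}, {"rx": 0, "ry": 0, "rz": -0.023, "x": 0.006, "y": -0.195, "z": 0, "fingers": 0.0}]'

```text
time: 13.02
ee_pos: [0.4608, 0.0853, 0.2059]
eef_rot: [-0.049, 0.999, 0.0, -0.0]
ft_force: [-0.3, -0.5, -1.8]
width: 0.023
```

Run:
```python
from h import *
w=viewer.camera("wrist")
show(ortho(w,0.036,.34,.6,.02,.22,wrist=True),.6,.22,.001,"pics/w6.png",3)
c,s=np.cos(.095),np.sin(.095)
move(.458+.032*s,.1165-.032*c,.096,.096)
```

```text
t 13.07 pos [0.4609 0.0855 0.2059] w 0.0229 F [-0.2  0.  -1.7] yaw 0.0984
shift xyz [-1.000e-04 -8.000e-04  1.099e-01] turn [ 0.     -0.0001  0.0004] rows>= 1.7589332215427433 0.012912353198410461
```

View pics/w6.png

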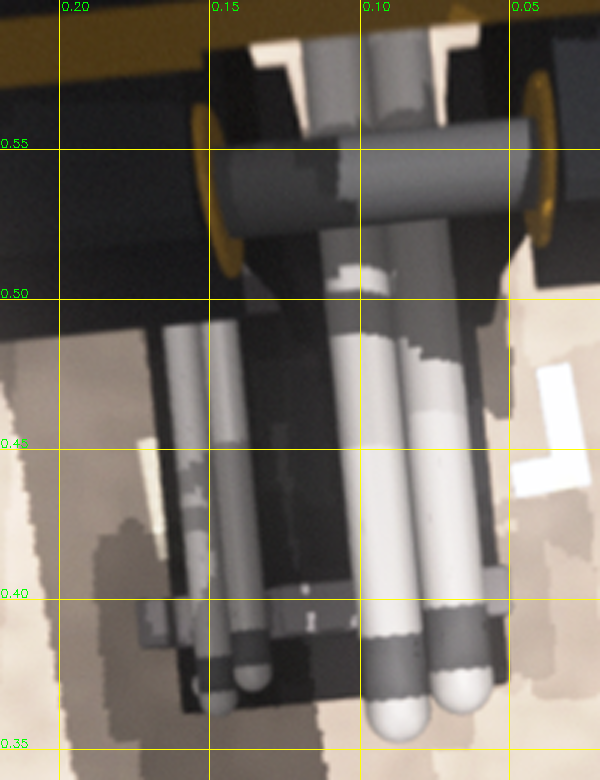

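Call:
drive_tool --plan '[{"rx": 0, "ry": 0, "rz": 0, "x": 0, "y": 0, "z": 0.04, "fingers": 0.0}, {"rx": 0, "ry": 0, "rz": 0, "x": 0, "y": 0, "z": 0.075, "fingers": 0.0}, {"rx": 0, "ry": 0, "rz": 0, "x": 0, "y": 0, "z": 0.098, "fingers": 0.0}, {"rx": 0, "ry": 0, "rz": 0, "x": 0, "y": 0, "z": 0.105, "fingers": 0.0}, {"rx": 0, "ry": 0, "rz": 0, "x": 0, "y": 0, "z": 0.109, "fingers": 0.0}, {"rx": 0, "ry": 0, "rz": 0, "x": 0, "y": 0, "z": 0.111, "fingers": 0.0}, {"rx": 0, "ry": 0, "rz": 0, "x": 0, "y": 0, "z": 0.111, "fingers": 0.0}, {"rx": 0, "ry": 0, "rz": 0, "x": 0, "y": 0, "z": 0.111, "fingers": 0.0}]'

```text
time: 14.08
ee_pos: [0.4613, 0.0845, 0.0957]
eef_rot: [-0.049, 0.999, 0.0, 0.0]
ft_force: [0.6, 0.3, -2.1]
width: 0.0228
```

Call:
drive_tool --plan '[{"rx": 0, "ry": 0, "rz": 0, "x": 0, "y": 0, "z": 0.001, "fingers": 0.0}, {"rx": 0, "ry": 0, "rz": 0, "x": 0, "y": 0, "z": 0.001, "fingers": 0.0}, {"rx": 0, "ry": 0, "rz": 0, "x": 0, "y": 0, "z": 0.001, "fingers": 0.3}, {"rx": 0, "ry": 0, "rz": 0, "x": 0, "y": 0, "z": 0.001, "fingers": 0.35}, {"rx": 0, "ry": 0, "rz": 0, "x": 0, "y": 0, "z": 0.001, "fingers": 0.45}, {"rx": 0, "ry": 0, "rz": 0, "x": 0, "y": 0, "z": 0.001, "fingers": 0.45}, {"rx": 0, "ry": 0, "rz": 0, "x": 0, "y": 0, "z": -0.03, "fingers": 0.45}, {"rx": 0, "ry": 0, "rz": 0, "x": 0, "y": 0, "z": -0.08, "fingers": 0.45}, {"rx": 0, "ry": 0, "rz": 0, "x": 0, "y": 0, "z": -0.12, "fingers": 0.45}, {"rx": 0, "ry": 0, "rz": 0, "x": 0, "y": 0, "z": -0.12, "fingers": 0.45}, {"rx": 0, "ry": 0, "rz": 0, "x": 0, "y": 0, "z": -0.12, "fingers": 0.45}]'

```text
time: 15.45
ee_pos: [0.4607, 0.0844, 0.2146]
eef_rot: [-0.049, 0.999, 0.0, -0.0]
ft_force: [-0.8, -0.3, -0.2]
width: 0.0391
```

Run:
```python
from h import *
w=viewer.camera("wrist"); s=viewer.camera("scene"); c=viewer.camera("top")
cv2.imwrite("pics/w7.png",cv2.resize(w["color"][60:340,100:500],None,fx=1.9,fy=1.9)[:,:,::-1])
cv2.imwrite("pics/s7.png",cv2.resize(s["color"][120:340,200:480],None,fx=2.7,fy=2.7,interpolation=2)[:,:,::-1])
cv2.imwrite("pics/t7.png",cv2.resize(c["color"][100:320,90:440],None,fx=2.2,fy=2.2,interpolation=cv2.INTER_CUBIC)[:,:,::-1])
show(ortho(w,0.043,.34,.6,.02,.22,wrist=True),.6,.22,.001,"pics/w7_b.png",2.5)
```

```text
(no output)
```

View pics/w7.png

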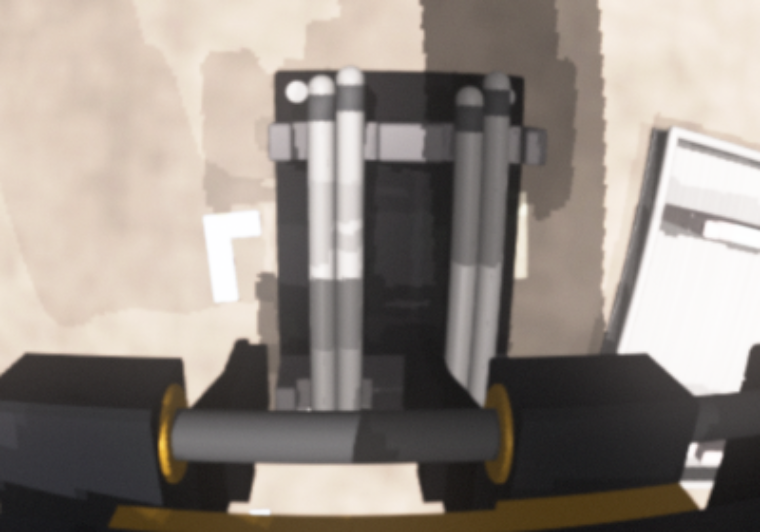

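View pics/s7.png

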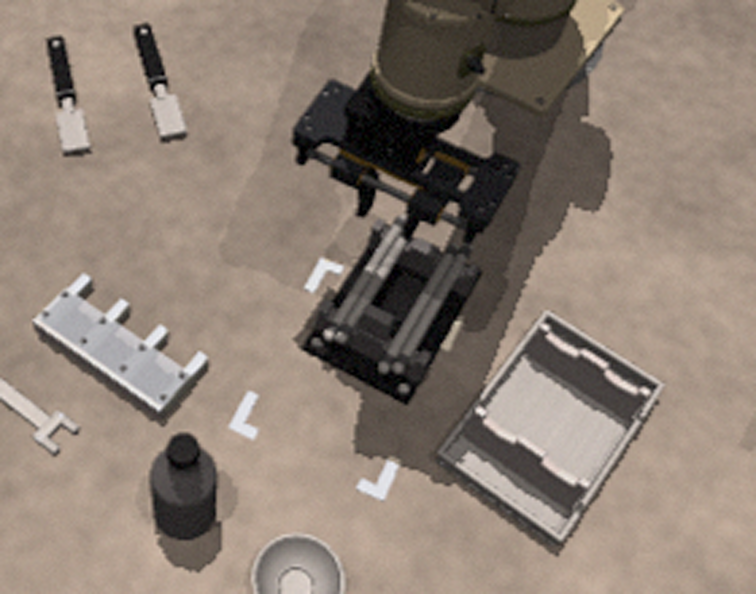

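View pics/t7.png

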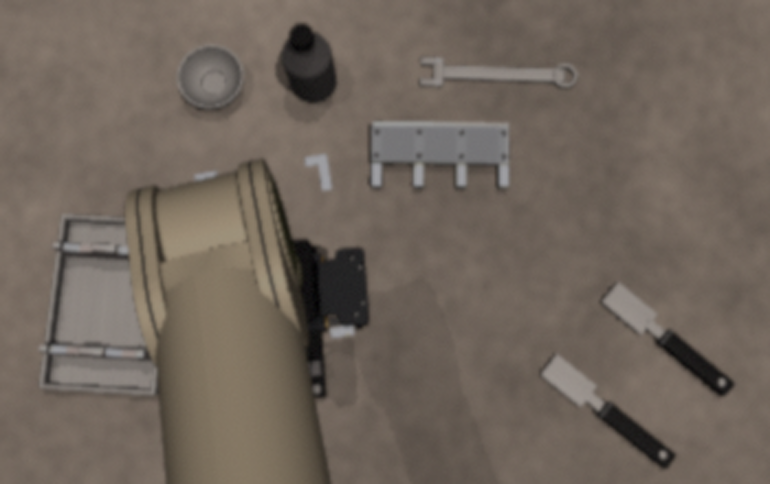

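View pics/w7_b.png

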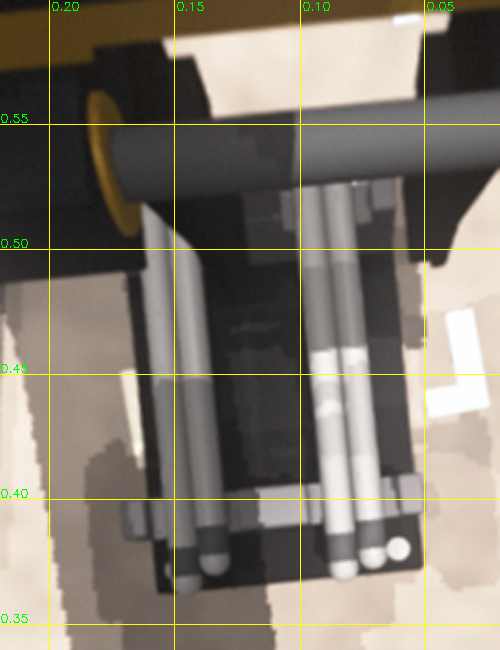

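Run:
```python
from h import *
move(.455,.117,.25,.096)
```

```text
t 15.6 pos [0.4604 0.0843 0.214 ] w 0.0391 F [-0.1 -0.2 -0.1] yaw 0.0972
shift xyz [ 0.0023  0.0331 -0.036 ] turn [-0.0001 -0.0003  0.0002] rows>= 0.7829858079193085 0.013165407990438397
```

Call:
drive_tool --plan '[{"rx": 0, "ry": 0, "rz": 0, "x": -0.105, "y": 0.022, "z": -0.05, "fingers": 0.55}, {"rx": 0, "ry": 0, "rz": 0, "x": -0.105, "y": 0.022, "z": -0.05, "fingers": 0.55}, {"rx": 0, "ry": 0, "rz": 0, "x": -0.105, "y": 0.022, "z": -0.05, "fingers": 0.55}, {"rx": 0, "ry": 0, "rz": 0, "x": -0.105, "y": 0.022, "z": -0.05, "fingers": 0.55}, {"rx": 0, "ry": 0, "rz": 0, "x": -0.105, "y": 0.022, "z": -0.05, "fingers": 0.55}]'

```text
time: 16.23
ee_pos: [0.5624, 0.116, 0.2644]
eef_rot: [-0.048, 0.999, -0.0, -0.001]
ft_force: [-0.6, 0.2, -1.0]
width: 0.0473
```

Run:
```python
from h import *
w=viewer.camera("wrist")
cv2.imwrite("pics/w8.png",w["color"][:,:,::-1])
show(ortho(w,0.010,.34,.66,.0,.24,wrist=True),.66,.24,.001,"pics/w8_b.png",2.4)
show(ortho(w,0.083,.44,.6,.04,.22,wrist=True),.6,.22,.001,"pics/w8_t.png",3)
show(ortho(w,0.0,.34,.70,.0,.24,wrist=True),.7,.24,.001,"pics/w8_m.png",2.2)
move(.5177,.1222,.2,.096)
```

```text
t 16.27 pos [0.5625 0.1161 0.2647] w 0.0479 F [ 0.3 -0.4  0.5] yaw 0.0969
shift xyz [0.0439 0.0104 0.0648] turn [ 0.     -0.0002  0.0001] rows>= 1.263261973759933 0.00768072900807807
```

View pics/w8.png

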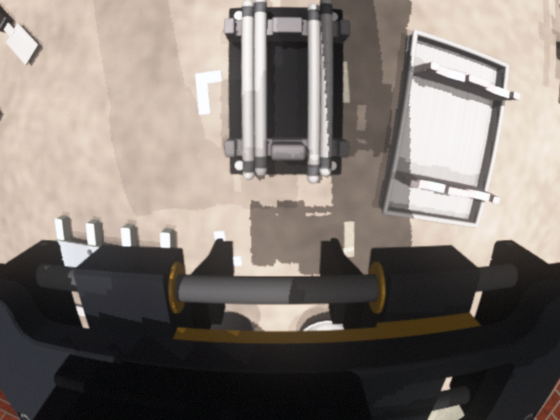

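View pics/w8_b.png

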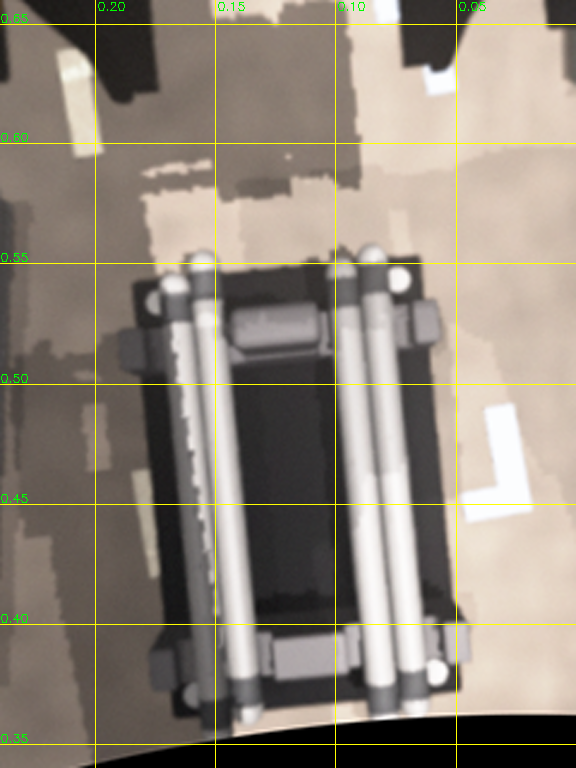

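View pics/w8_t.png

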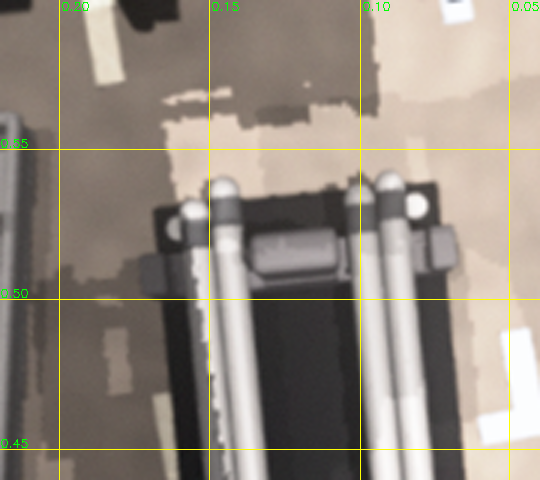

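View pics/w8_m.png

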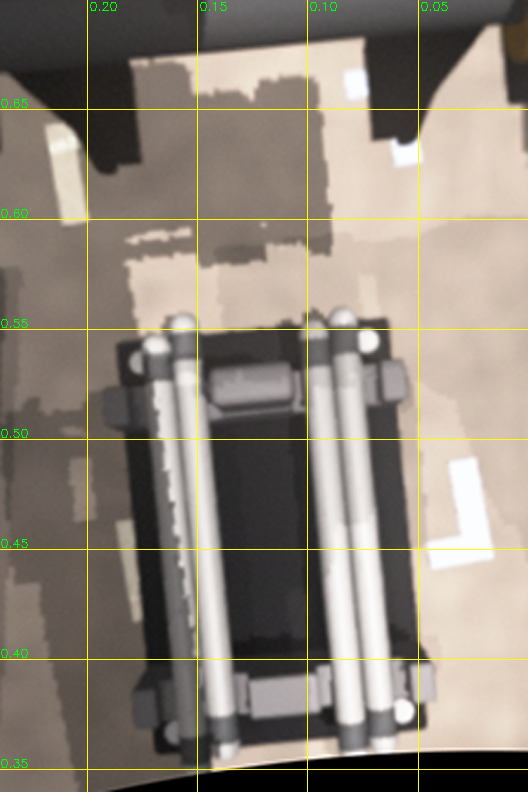

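Run:
```python
from h import *
move(.517,.122,.1245,.096)
```

```text
t 16.27 pos [0.5625 0.1161 0.2647] w 0.0479 F [ 0.3 -0.4  0.5] yaw 0.0969
shift xyz [0.0446 0.0103 0.1403] turn [ 0.     -0.0002  0.0001] rows>= 2.3605546514867144 0.00768072900807807
```

Call:
drive_tool --plan '[{"rx": 0, "ry": 0, "rz": 0, "x": 0.0445, "y": 0.0105, "z": 0.05, "fingers": 0.55}, {"rx": 0, "ry": 0, "rz": 0, "x": 0.0445, "y": 0.0105, "z": 0.05, "fingers": 0.55}, {"rx": 0, "ry": 0, "rz": 0, "x": 0.0445, "y": 0.0105, "z": 0.09, "fingers": 0.55}, {"rx": 0, "ry": 0, "rz": 0, "x": 0.0445, "y": 0.0105, "z": 0.12, "fingers": 0.55}, {"rx": 0, "ry": 0, "rz": 0, "x": 0.0445, "y": 0.0105, "z": 0.135, "fingers": 0.55}, {"rx": 0, "ry": 0, "rz": 0, "x": 0.0445, "y": 0.0105, "z": 0.14, "fingers": 0.55}, {"rx": 0, "ry": 0, "rz": 0, "x": 0.0445, "y": 0.0105, "z": 0.14, "fingers": 0.55}, {"rx": 0, "ry": 0, "rz": 0, "x": 0.0445, "y": 0.0105, "z": 0.14, "fingers": 0.55}]'

```text
time: 17.27
ee_pos: [0.5187, 0.1228, 0.1263]
eef_rot: [-0.049, 0.999, 0.0, 0.001]
ft_force: [0.4, 0.3, 0.4]
width: 0.048
```

Run:
```python
from h import *
move(.517,.122,.1245,.096)
w=viewer.camera("wrist")
cv2.imwrite("pics/w9.png",cv2.resize(w["color"][100:360,100:480],None,fx=2,fy=2)[:,:,::-1])
s=viewer.camera("scene")
cv2.imwrite("pics/s9.png",cv2.resize(s["color"][160:320,240:440],None,fx=3.8,fy=3.6,interpolation=2)[:,:,::-1])
```

```text
t 17.27 pos [0.5187 0.1228 0.1263] w 0.048 F [0.4 0.3 0.4] yaw 0.0971
shift xyz [ 0.0017 -0.0006  0.0018] turn [0.0001 0.0003 0.0002] rows>= 0.04100108325616506 0.01084223485240855
```

View pics/w9.png

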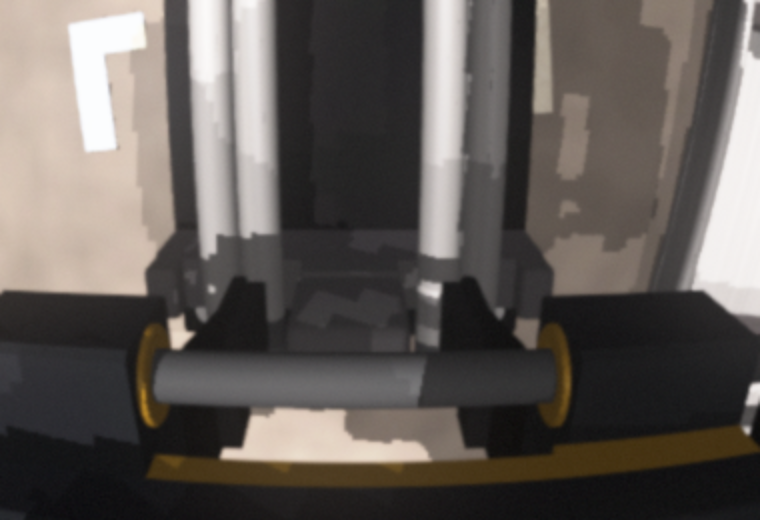

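View pics/s9.png

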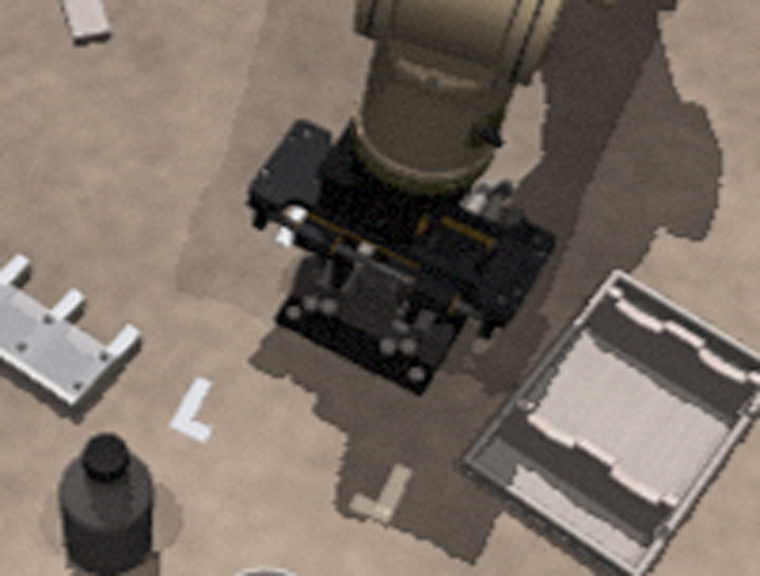

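Call:
drive_tool --plan '[{"rx": 0, "ry": 0, "rz": 0, "x": 0.001, "y": 0, "z": 0.001, "fingers": 0.35}, {"rx": 0, "ry": 0, "rz": 0, "x": 0.001, "y": 0, "z": 0.001, "fingers": 0.2}, {"rx": 0, "ry": 0, "rz": 0, "x": 0.001, "y": 0, "z": 0.001, "fingers": 0.2}, {"rx": 0, "ry": 0, "rz": 0, "x": 0.001, "y": 0, "z": 0.001, "fingers": 0.2}, {"rx": 0, "ry": 0, "rz": 0, "x": 0.001, "y": 0, "z": 0.001, "fingers": 0.2}]' --squeeze 30

```text
time: 18.0
ee_pos: [0.5171, 0.1222, 0.1242]
eef_rot: [-0.048, 0.999, -0.0, -0.0]
ft_force: [-0.4, -2.4, 0.3]
width: 0.0296
```

Run:
```python
from h import *
s=monitor.read_state(); z=s["ee_pos"][2]
move(.6042,.1284,z,.163)
```

```text
t 18.0 pos [0.5171 0.1222 0.1242] w 0.0296 F [-0.4 -2.4  0.3] yaw 0.097
shift xyz [-0.0873 -0.0023 -0.    ] turn [-0.     -0.     -0.0105] rows>= 1.3970756560760043 0.3536571064408627
```

Call:
drive_tool --plan '[{"rx": 0, "ry": 0, "rz": 0, "x": -0.002, "y": 0, "z": 0, "fingers": 0.2}, {"rx": 0, "ry": 0, "rz": -0.001, "x": -0.006, "y": 0, "z": 0, "fingers": 0.2}, {"rx": 0, "ry": 0, "rz": -0.001, "x": -0.012, "y": 0, "z": 0, "fingers": 0.2}, {"rx": 0, "ry": 0, "rz": -0.002, "x": -0.018, "y": 0, "z": 0, "fingers": 0.2}, {"rx": 0, "ry": 0, "rz": -0.003, "x": -0.024, "y": -0.001, "z": 0, "fingers": 0.2}, {"rx": 0, "ry": 0, "rz": -0.004, "x": -0.03, "y": -0.001, "z": 0, "fingers": 0.2}, {"rx": 0, "ry": 0, "rz": -0.004, "x": -0.036, "y": -0.001, "z": 0, "fingers": 0.2}, {"rx": 0, "ry": 0, "rz": -0.005, "x": -0.04, "y": -0.001, "z": 0, "fingers": 0.2}, {"rx": 0, "ry": 0, "rz": -0.005, "x": -0.042, "y": -0.001, "z": 0, "fingers": 0.2}, {"rx": 0, "ry": 0, "rz": -0.005, "x": -0.042, "y": -0.001, "z": 0, "fingers": 0.2}]'

```text
time: 19.25
ee_pos: [0.5565, 0.1261, 0.1242]
eef_rot: [-0.065, 0.998, 0.0, -0.003]
ft_force: [-16.5, -1.6, 15.9]
width: 0.0302
```

Run:
```python
from h import *
s=monitor.read_state(); z=s["ee_pos"][2]
move(.6042,.1284,z,.163)
s=viewer.camera("scene")
cv2.imwrite("pics/s10.png",cv2.resize(s["color"][160:320,240:440],None,fx=3.8,fy=3.6,interpolation=2)[:,:,::-1])
```

```text
t 19.25 pos [0.5565 0.1261 0.1242] w 0.0302 F [-16.5  -1.6  15.9] yaw 0.1292
shift xyz [-0.0476 -0.0039 -0.0003] turn [ 0.0002 -0.001  -0.0054] rows>= 0.7639250120900475 0.18393564234894325
```

View pics/s10.png

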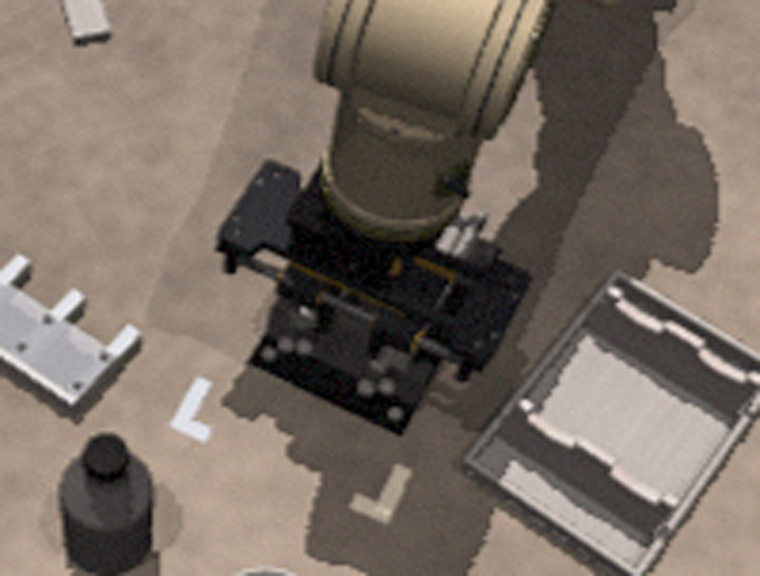

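Call:
drive_tool --plan '[{"rx": 0, "ry": 0, "rz": -0.0005, "x": -0.004, "y": 0, "z": -0.001, "fingers": 0.2}, {"rx": 0, "ry": 0, "rz": -0.001, "x": -0.009, "y": -0.001, "z": -0.001, "fingers": 0.2}, {"rx": 0, "ry": 0, "rz": -0.002, "x": -0.015, "y": -0.001, "z": -0.001, "fingers": 0.2}, {"rx": 0, "ry": 0, "rz": -0.0025, "x": -0.021, "y": -0.002, "z": -0.001, "fingers": 0.2}, {"rx": 0, "ry": 0, "rz": -0.003, "x": -0.027, "y": -0.002, "z": -0.001, "fingers": 0.2}, {"rx": 0, "ry": 0, "rz": -0.004, "x": -0.033, "y": -0.003, "z": -0.001, "fingers": 0.2}, {"rx": 0, "ry": 0, "rz": -0.0045, "x": -0.039, "y": -0.003, "z": -0.001, "fingers": 0.2}, {"rx": 0, "ry": 0, "rz": -0.005, "x": -0.044, "y": -0.004, "z": -0.001, "fingers": 0.2}, {"rx": 0, "ry": 0, "rz": -0.0055, "x": -0.0475, "y": -0.004, "z": -0.001, "fingers": 0.2}, {"rx": 0, "ry": 0, "rz": -0.0055, "x": -0.0475, "y": -0.004, "z": -0.001, "fingers": 0.2}, {"rx": 0, "ry": 0, "rz": -0.0055, "x": -0.0475, "y": -0.004, "z": -0.001, "fingers": 0.2}]'

```text
time: 20.68
ee_pos: [0.6049, 0.1283, 0.1243]
eef_rot: [-0.082, 0.997, 0.0, -0.002]
ft_force: [-6.6, 0.2, 1.1]
width: 0.0292
```

Run:
```python
from h import *
s=monitor.read_state(); z=s["ee_pos"][2]
move(.6042,.1284,z,.163)
w=viewer.camera("wrist"); s=viewer.camera("scene")
show(ortho(w,0.0,.40,.66,.0,.24,wrist=True),.66,.24,.001,"pics/w11_m.png",2.4)
show(ortho(w,0.01,.40,.66,.0,.24,wrist=True),.66,.24,.001,"pics/w11_b.png",2.4)
show(ortho(s,0.0,.40,.68,.0,.24),.68,.24,.001,"pics/s11.png",2.4)
```

```text
t 20.68 pos [0.6049 0.1283 0.1243] w 0.0292 F [-6.6  0.2  1.1] yaw 0.1637
shift xyz [0.0007 0.0002 0.    ] turn [ 0.0001 -0.0007  0.0001] rows>= 0.011429578211523869 0.023752866003319696
```

View pics/w11_m.png

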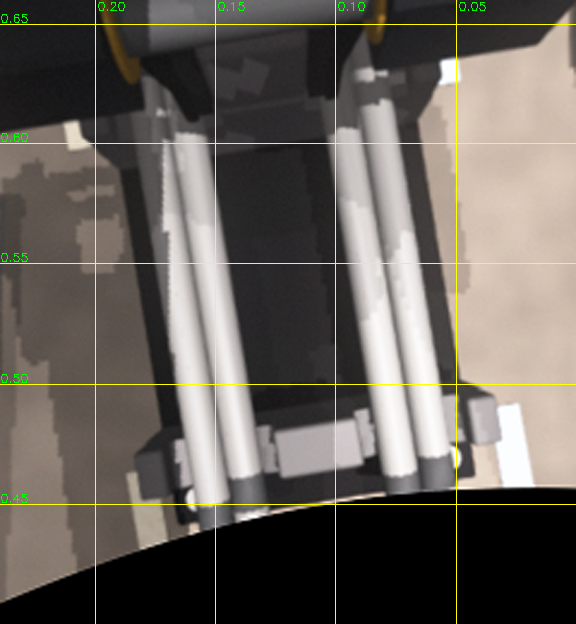

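View pics/s11.png

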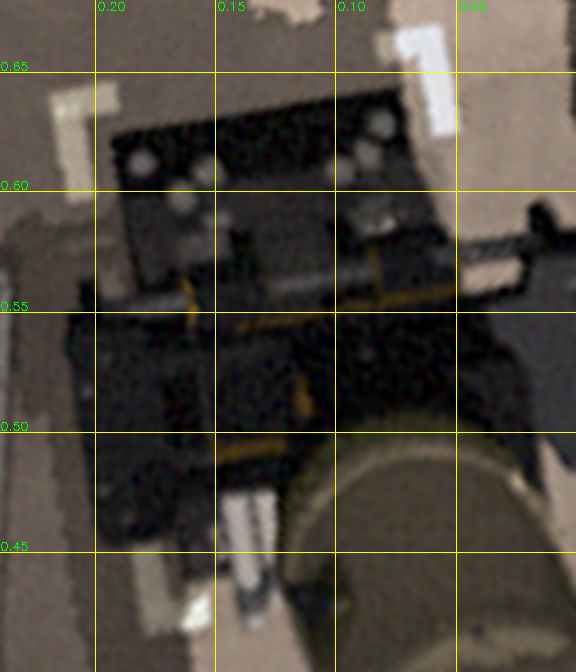

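View pics/w11_b.png

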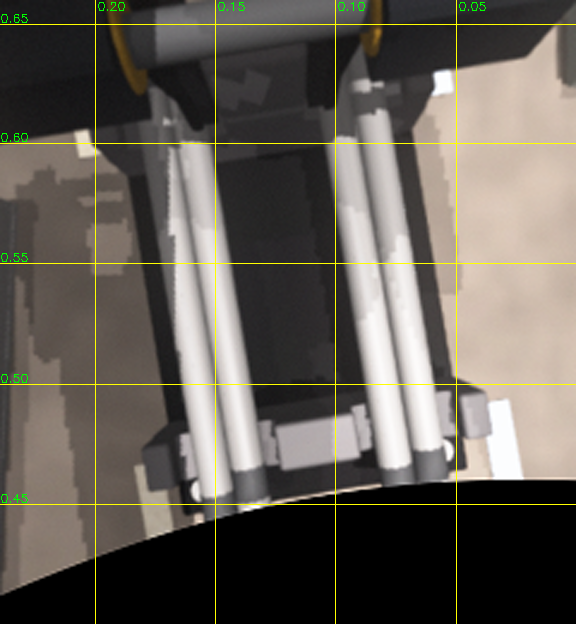

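Call:
drive_tool --plan '[{"rx": 0, "ry": 0, "rz": 0, "x": 0.001, "y": 0, "z": 0, "fingers": 0.4}, {"rx": 0, "ry": 0, "rz": 0, "x": 0.001, "y": 0, "z": 0, "fingers": 0.5}, {"rx": 0, "ry": 0, "rz": 0, "x": 0.001, "y": 0, "z": 0, "fingers": 0.5}, {"rx": 0, "ry": 0, "rz": 0, "x": 0.001, "y": 0, "z": -0.03, "fingers": 0.5}, {"rx": 0, "ry": 0, "rz": 0, "x": 0.001, "y": 0, "z": -0.08, "fingers": 0.5}, {"rx": 0, "ry": 0, "rz": 0, "x": 0.001, "y": 0, "z": -0.13, "fingers": 0.5}, {"rx": 0, "ry": 0, "rz": 0, "x": 0.1, "y": 0.35, "z": -0.15, "fingers": 0.5}, {"rx": 0, "ry": 0, "rz": 0, "x": 0.1, "y": 0.35, "z": -0.15, "fingers": 0.5}, {"rx": 0, "ry": 0, "rz": 0, "x": 0.1, "y": 0.35, "z": -0.15, "fingers": 0.5}, {"rx": 0, "ry": 0, "rz": 0, "x": 0.1, "y": 0.35, "z": -0.15, "fingers": 0.5}, {"rx": 0, "ry": 0, "rz": 0, "x": 0.1, "y": 0.35, "z": -0.15, "fingers": 0.5}]'

```text
time: 22.15
ee_pos: [0.4721, 0.4118, 0.2729]
eef_rot: [-0.081, 0.997, 0.0, 0.0]
ft_force: [-0.2, 0.4, 0.1]
width: 0.0436
```

Run:
```python
from h import *
c=viewer.camera("top"); s=viewer.camera("scene")
show(ortho(c,0.0,.40,.68,.0,.24),.68,.24,.001,"pics/t12.png",2.4)
show(ortho(c,0.01,.40,.68,.0,.24),.68,.24,.001,"pics/t12b.png",2.4)
cv2.imwrite("pics/s12.png",cv2.resize(s["color"][120:340,180:460],None,fx=2.7,fy=2.7,interpolation=2)[:,:,::-1])
cv2.imwrite("pics/t12c.png",c["color"][:,:,::-1])
```

```text
(no output)
```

View pics/t12.png

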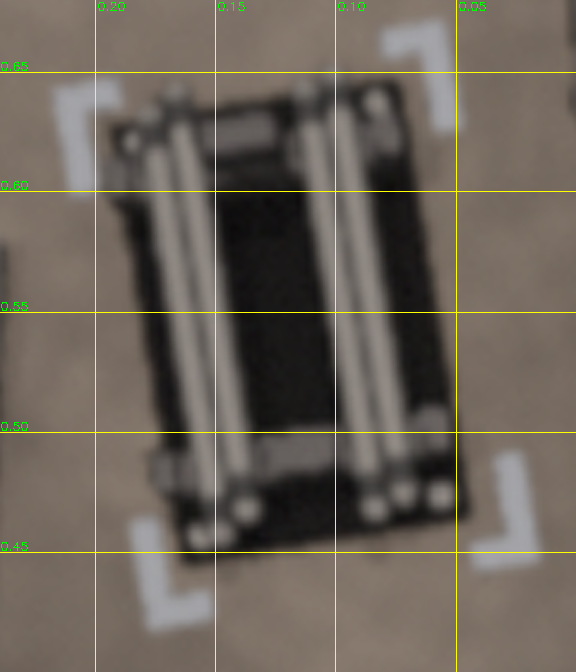

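View pics/t12b.png

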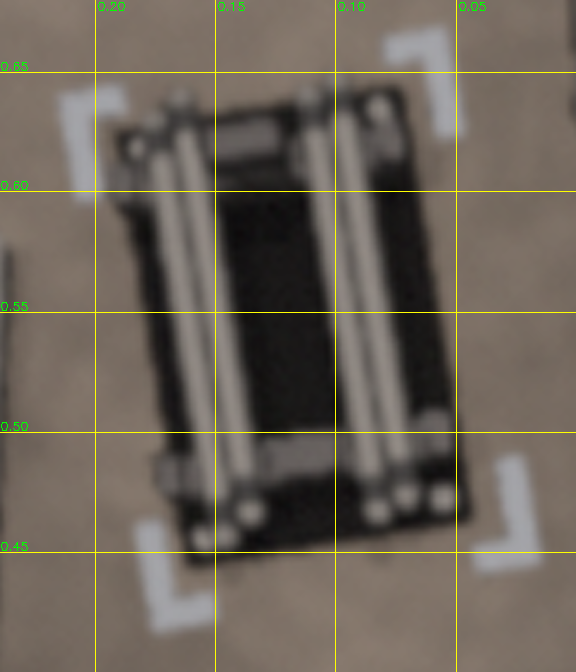

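View pics/s12.png

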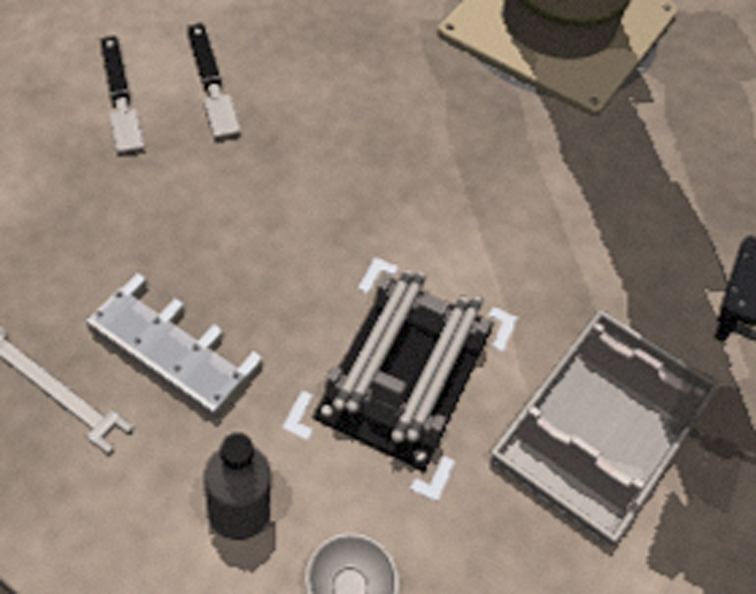

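View pics/t12c.png

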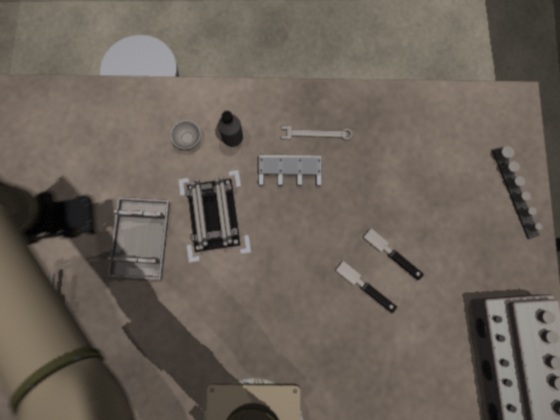

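```bash
cat > scr.py <<'E'
from h import *
def scrapers(c,x0=.28,x1=.60,y0=-.55,y1=-.0,z=.018,thr=45,minA=900,maxA=5000):
    o=ortho(c,z,x0,x1,y0,y1); g=cv2.cvtColor(o,cv2.COLOR_RGB2GRAY)
    m=cv2.morphologyEx((g<thr).astype(np.uint8),cv2.MORPH_OPEN,np.ones((5,5)))
    n,l,st,ce=cv2.connectedComponentsWithStats(m); out=[]
    for i in range(1,n):
        if minA<st[i,4]<maxA:
            (cx,cy),(w,h),a=cv2.minAreaRect(np.argwhere(l==i)[:,::-1].astype(np.float32))
            L,W=max(w,h),min(w,h); ang=np.deg2rad(a if w>=h else a+90)
            d=np.array([np.cos(ang),np.sin(ang)]) # px
            wd=np.array([-d[1],-d[0]])
            p=np.array([x1-cy*.001,y1-cx*.001])
            # blade side: brighter 60mm..115mm ahead
            def br(s):
                q=np.array([cx,cy])+s*d*95; 
                try: return g[int(q[1])-3:int(q[1])+3,int(q[0])-3:int(q[0])+3].mean()
                except: return 0
            s=1 if np.nan_to_num(br(1))>np.nan_to_num(br(-1)) else -1
            wd=wd*s
            out.append((p,np.arctan2(wd[1],wd[0]),L,W,br(1),br(-1)))
    return out,o
if __name__=="__main__":
    c=viewer.camera("top")
    out,o=scrapers(c)
    for p,a,L,W,b1,b2 in out: print(np.round(p,4),"yaw",round(a,3),round(L,1),round(W,1),b1,b2)
    show(o,.60,-.0,.001,"pics/scr.png",1.45)
    for n in ("scraper1_mid",): print([(np.round(x["centre"],3).tolist(),round(x["confidence"],2)) for x in nets.find_in(n,"top")[:4]])
E
python3 scr.py
```

```text
[ 0.4147 -0.3917] yaw 0.866 90.4 22.4 108.41666666666667 148.94444444444446
[ 0.3334 -0.3153] yaw 0.896 79.6 20.9 nan 153.05555555555554
[]scr.py:16: RuntimeWarning: Mean of empty slice.
  try: return g[int(q[1])-3:int(q[1])+3,int(q[0])-3:int(q[0])+3].mean()
  ret = ret.dtype.type(ret / rcount)
```

View pics/scr.png

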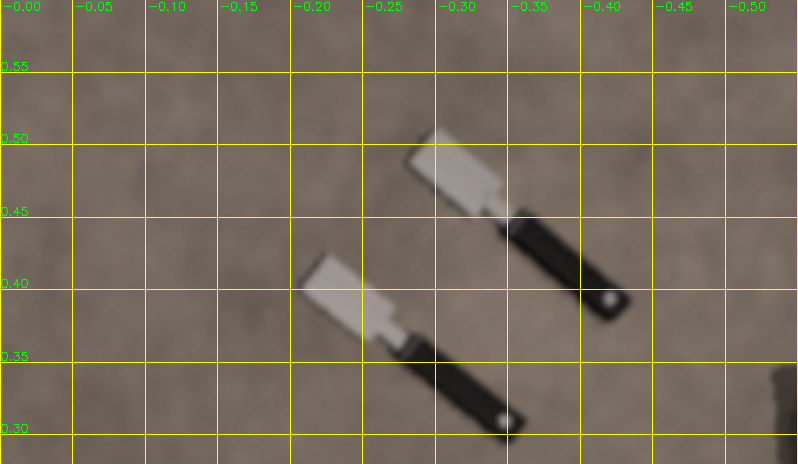

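Run:
```python
from h import *
print(monitor.read_state()["joint_positions"])
move(.432,-.372,.2,.882)
move(.45,0,.27,.5)
```

```text
[-0.88138961  0.3424105   0.11767174  1.49345071 -0.04093072  1.308121
  0.97689151]
t 22.35 pos [0.4722 0.4112 0.2723] w 0.0434 F [-0.7 -0.5  0. ] yaw 0.166
shift xyz [ 0.1691 -0.7658  0.0722] turn [ 0.    -0.    -0.114] rows>= 12.601410308273836 3.8342490450875375
t 22.35 pos [0.4722 0.4112 0.2723] w 0.0434 F [-0.7 -0.5  0. ] yaw 0.166
shift xyz [ 0.0899 -0.4019  0.0022] turn [ 0.     -0.     -0.0532] rows>= 6.589435089479091 1.7887362109498448
```

Run:
```python
from h import *
move(.432,-.372,.2,.882-np.pi)
```

```text
t 22.35 pos [0.4722 0.4112 0.2723] w 0.0434 F [-0.7 -0.5  0. ] yaw 0.166
shift xyz [ 0.1691 -0.7658  0.0722] turn [-0.    -0.     0.386] rows>= 12.601410308273836 12.988180900665915
```

Call:
drive_tool --plan '[{"rx": 0, "ry": 0, "rz": 0.386, "x": 0.169, "y": -0.766, "z": 0, "fingers": 0.5}, {"rx": 0, "ry": 0, "rz": 0.386, "x": 0.169, "y": -0.766, "z": 0, "fingers": 0.5}, {"rx": 0, "ry": 0, "rz": 0.386, "x": 0.169, "y": -0.766, "z": 0, "fingers": 0.5}, {"rx": 0, "ry": 0, "rz": 0.386, "x": 0.169, "y": -0.766, "z": 0, "fingers": 0.5}, {"rx": 0, "ry": 0, "rz": 0.386, "x": 0.169, "y": -0.766, "z": 0, "fingers": 0.5}, {"rx": 0, "ry": 0, "rz": 0.386, "x": 0.169, "y": -0.766, "z": 0, "fingers": 0.5}, {"rx": 0, "ry": 0, "rz": 0.386, "x": 0.169, "y": -0.766, "z": 0, "fingers": 0.5}, {"rx": 0, "ry": 0, "rz": 0.386, "x": 0.169, "y": -0.766, "z": 0, "fingers": 0.5}, {"rx": 0, "ry": 0, "rz": 0.386, "x": 0.169, "y": -0.766, "z": 0, "fingers": 0.5}, {"rx": 0, "ry": 0, "rz": 0.386, "x": 0.169, "y": -0.766, "z": 0, "fingers": 0.5}, {"rx": 0, "ry": 0, "rz": 0.386, "x": 0.169, "y": -0.766, "z": 0, "fingers": 0.5}, {"rx": 0, "ry": 0, "rz": 0.386, "x": 0.169, "y": -0.766, "z": 0, "fingers": 0.5}]'

```text
time: 23.85
ee_pos: [0.4309, -0.3423, 0.2729]
eef_rot: [0.866, 0.5, 0.001, 0.001]
ft_force: [1.5, 0.5, 0.4]
width: 0.0433
```

Run:
```python
from h import *
print(monitor.read_state()["joint_positions"])
move(.432,-.372,.2,.882-np.pi)
```

```text
[-0.15306185  0.22336833  0.85880716  1.72719244 -0.17740066  1.27014077
  0.22154176]
t 23.85 pos [ 0.4309 -0.3423  0.2729] w 0.0433 F [1.5 0.5 0.4] yaw -2.0953
shift xyz [-0.0252  0.0157  0.0729] turn [ 0.0002 -0.0001  0.0261] rows>= 1.260367819870289 0.8795746521975439
```

Call:
drive_tool --plan '[{"rx": 0, "ry": 0, "rz": 0.026, "x": -0.025, "y": 0.016, "z": 0.05, "fingers": 0.45}, {"rx": 0, "ry": 0, "rz": 0.026, "x": -0.025, "y": 0.016, "z": 0.073, "fingers": 0.45}, {"rx": 0, "ry": 0, "rz": 0.026, "x": -0.025, "y": 0.016, "z": 0.073, "fingers": 0.45}, {"rx": 0, "ry": 0, "rz": 0.026, "x": -0.025, "y": 0.016, "z": 0.073, "fingers": 0.45}]'

```text
time: 24.35
ee_pos: [0.434, -0.3692, 0.2007]
eef_rot: [0.902, 0.431, 0.001, 0.001]
ft_force: [-0.2, -0.0, 0.2]
width: 0.0395
```

Run:
```python
from h import *
print(np.round(monitor.read_state()["joint_positions"],2))
w=viewer.camera("wrist"); cv2.imwrite("pics/w13.png",w["color"][:,:,::-1])
show(ortho(w,0.018,.32,.56,-.48,-.2,wrist=True),.56,-.2,.001,"pics/w13_o.png",2.5)
move(.432,-.372,.072,.882-np.pi)
```

```text
[-0.07  0.37  0.86  1.76 -0.3   1.15  0.19]
t 24.4 pos [ 0.4344 -0.369   0.2009] w 0.0395 F [-0.6 -0.5  0.5] yaw -2.2503
shift xyz [-0.0039 -0.0002  0.1289] turn [ 0.0003 -0.0001  0.0015] rows>= 2.0635087689639975 0.05124847894845474
```

View pics/w13.png

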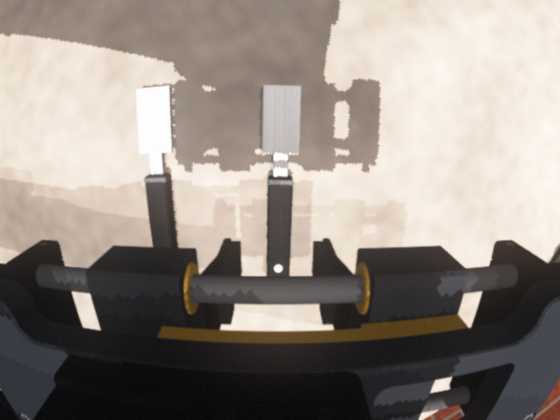

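View pics/w13_o.png

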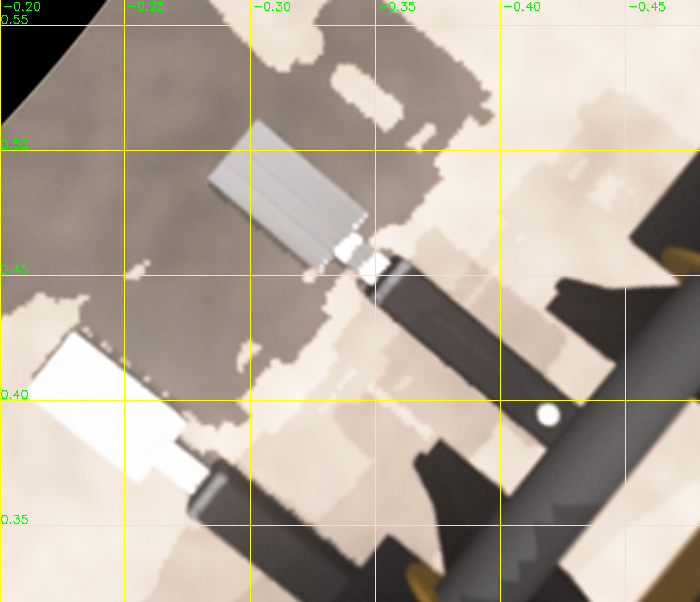

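Run:
```python
from h import *
move(.430,-.378,.0725,.866-np.pi)
```

```text
t 24.4 pos [ 0.4344 -0.369   0.2009] w 0.0395 F [-0.6 -0.5  0.5] yaw -2.2503
shift xyz [-0.0098  0.002   0.1284] turn [ 0.0003 -0.0001  0.004 ] rows>= 2.0607999159243975 0.1359832064677551
```

Call:
drive_tool --plan '[{"rx": 0, "ry": 0, "rz": 0.004, "x": -0.01, "y": 0.002, "z": 0.05, "fingers": 0.45}, {"rx": 0, "ry": 0, "rz": 0.004, "x": -0.01, "y": 0.002, "z": 0.09, "fingers": 0.45}, {"rx": 0, "ry": 0, "rz": 0.004, "x": -0.01, "y": 0.002, "z": 0.115, "fingers": 0.45}, {"rx": 0, "ry": 0, "rz": 0.004, "x": -0.01, "y": 0.002, "z": 0.122, "fingers": 0.45}, {"rx": 0, "ry": 0, "rz": 0.004, "x": -0.01, "y": 0.002, "z": 0.122, "fingers": 0.45}, {"rx": 0, "ry": 0, "rz": 0.004, "x": -0.01, "y": 0.002, "z": 0.122, "fingers": 0.45}]'

```text
time: 25.15
ee_pos: [0.4302, -0.378, 0.0789]
eef_rot: [0.908, 0.42, 0.001, 0.001]
ft_force: [0.5, -0.4, 0.4]
width: 0.0391
```

Run:
```python
from h import *
move(.430,-.378,.0725,.866-np.pi)
w=viewer.camera("wrist")
cv2.imwrite("pics/w14.png",cv2.resize(w["color"][60:340,100:480],None,fx=2,fy=2)[:,:,::-1])
```

```text
t 25.15 pos [ 0.4302 -0.378   0.0789] w 0.0391 F [ 0.5 -0.4  0.4] yaw -2.275
shift xyz [-0.0002 -0.0001  0.0064] turn [ 0.0004 -0.0001  0.0001] rows>= 0.10172881481747535 0.012777014142991195
```

View pics/w14.png

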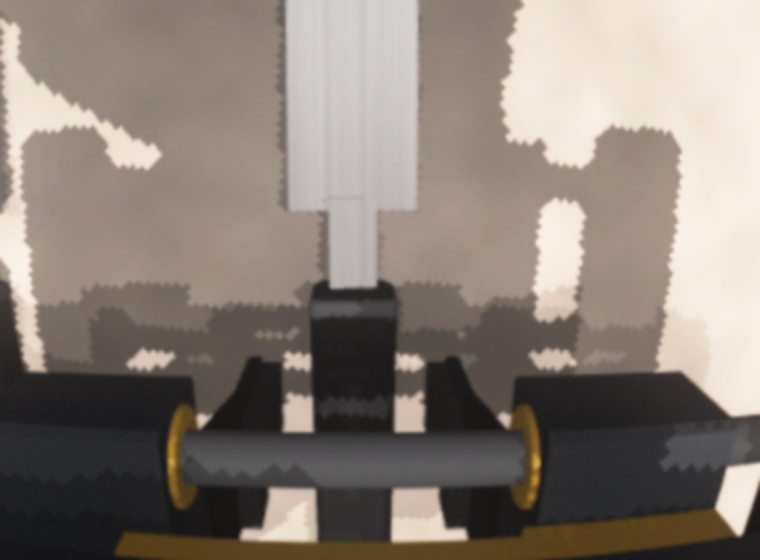

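Call:
drive_tool --plan '[{"rx": 0, "ry": 0, "rz": 0, "x": 0, "y": 0, "z": 0.003, "fingers": 0.45}, {"rx": 0, "ry": 0, "rz": 0, "x": 0, "y": 0, "z": 0.006, "fingers": 0.45}, {"rx": 0, "ry": 0, "rz": 0, "x": 0, "y": 0, "z": 0.006, "fingers": 0.45}, {"rx": 0, "ry": 0, "rz": 0, "x": 0, "y": 0, "z": 0.006, "fingers": 0.1}, {"rx": 0, "ry": 0, "rz": 0, "x": 0, "y": 0, "z": 0.006, "fingers": 0.1}, {"rx": 0, "ry": 0, "rz": 0, "x": 0, "y": 0, "z": 0.006, "fingers": 0.1}, {"rx": 0, "ry": 0, "rz": 0, "x": 0, "y": 0, "z": 0.006, "fingers": 0.1}, {"rx": 0, "ry": 0, "rz": 0, "x": 0, "y": 0, "z": 0.006, "fingers": 0.1}]' --squeeze 25

```text
time: 26.2
ee_pos: [0.4295, -0.3776, 0.0714]
eef_rot: [0.908, 0.42, 0.0, 0.0]
ft_force: [-0.1, -1.7, 0.4]
width: 0.0214
```

Call:
drive_tool --plan '[{"rx": 0, "ry": 0, "rz": 0, "x": 0, "y": 0, "z": -0.01, "fingers": 0.1}, {"rx": 0, "ry": 0, "rz": 0, "x": 0, "y": 0, "z": -0.03, "fingers": 0.1}, {"rx": 0, "ry": 0, "rz": 0, "x": 0, "y": 0, "z": -0.05, "fingers": 0.1}, {"rx": 0, "ry": 0, "rz": 0, "x": 0, "y": 0, "z": -0.05, "fingers": 0.1}, {"rx": 0, "ry": 0, "rz": 0, "x": 0, "y": 0, "z": -0.05, "fingers": 0.1}]'

```text
time: 26.82
ee_pos: [0.4295, -0.3773, 0.1213]
eef_rot: [0.908, 0.42, 0.0, -0.0]
ft_force: [1.5, 0.5, -2.1]
width: 0.022
```

Run:
```python
from h import *
move(.49,-.139,.121,.003-np.pi)
w=viewer.camera("wrist")
cv2.imwrite("pics/w15.png",cv2.resize(w["color"][60:340,100:480],None,fx=2,fy=2)[:,:,::-1])
```

```text
t 26.82 pos [ 0.4295 -0.3773  0.1213] w 0.022 F [ 1.5  0.5 -2.1] yaw -2.275
shift xyz [ 0.2208 -0.1081  0.0004] turn [-0.000e+00 -1.000e-04  1.374e-01] rows>= 3.9331266418246473 4.6241235916874555
```

View pics/w15.png

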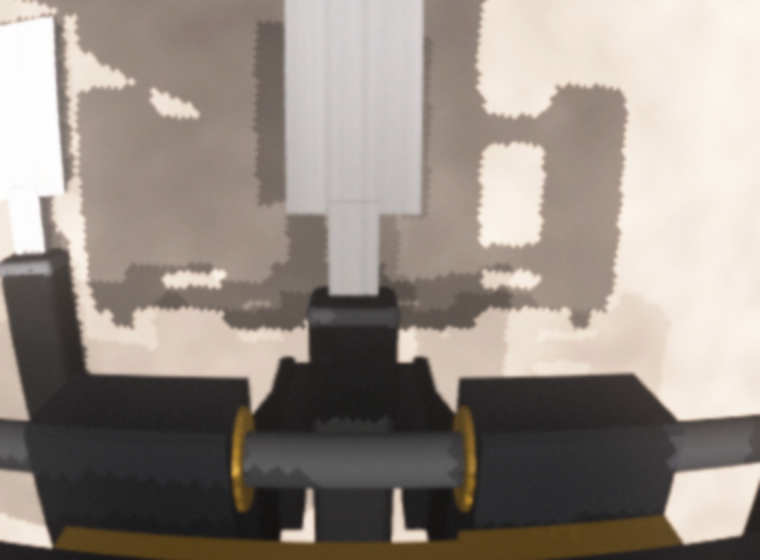

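Gripped and lifted level. Carry to in front of the right slot.

Call:
drive_tool --plan '[{"rx": 0, "ry": 0, "rz": 0.01, "x": 0.03, "y": -0.015, "z": 0, "fingers": 0.1}, {"rx": 0, "ry": 0, "rz": 0.03, "x": 0.07, "y": -0.035, "z": 0, "fingers": 0.1}, {"rx": 0, "ry": 0, "rz": 0.055, "x": 0.11, "y": -0.055, "z": 0, "fingers": 0.1}, {"rx": 0, "ry": 0, "rz": 0.08, "x": 0.15, "y": -0.075, "z": 0, "fingers": 0.1}, {"rx": 0, "ry": 0, "rz": 0.105, "x": 0.185, "y": -0.09, "z": 0, "fingers": 0.1}, {"rx": 0, "ry": 0, "rz": 0.125, "x": 0.21, "y": -0.103, "z": 0, "fingers": 0.1}, {"rx": 0, "ry": 0, "rz": 0.137, "x": 0.221, "y": -0.108, "z": 0, "fingers": 0.1}, {"rx": 0, "ry": 0, "rz": 0.137, "x": 0.221, "y": -0.108, "z": 0, "fingers": 0.1}, {"rx": 0, "ry": 0, "rz": 0.137, "x": 0.221, "y": -0.108, "z": 0, "fingers": 0.1}]'

```text
time: 28.0
ee_pos: [0.4898, -0.14, 0.1212]
eef_rot: [1.0, 0.003, -0.0, 0.0]
ft_force: [-0.1, -0.8, -2.7]
width: 0.0217
```

Run:
```python
from h import *
move(.49,-.139,.073,.003-np.pi); print(np.round(monitor.read_state()["joint_positions"],2))
w=viewer.camera("wrist")
cv2.imwrite("pics/w16.png",cv2.resize(w["color"][0:400,60:520],None,fx=1.7,fy=1.45)[:,:,::-1])
show(ortho(w,0.018,.46,.72,-.24,.03,wrist=True),.72,.03,.001,"pics/w16_o.png",2.4)
```

```text
t 28.0 pos [ 0.4898 -0.14    0.1212] w 0.0217 F [-0.1 -0.8 -2.7] yaw -3.1352
shift xyz [ 0.0002 -0.001   0.0482] turn [0.0001 0.0001 0.0005] rows>= 0.7709153825756271 0.018500344236915524
[-0.68  0.4   1.02  1.99 -0.42  0.97 -1.02]
```

View pics/w16.png

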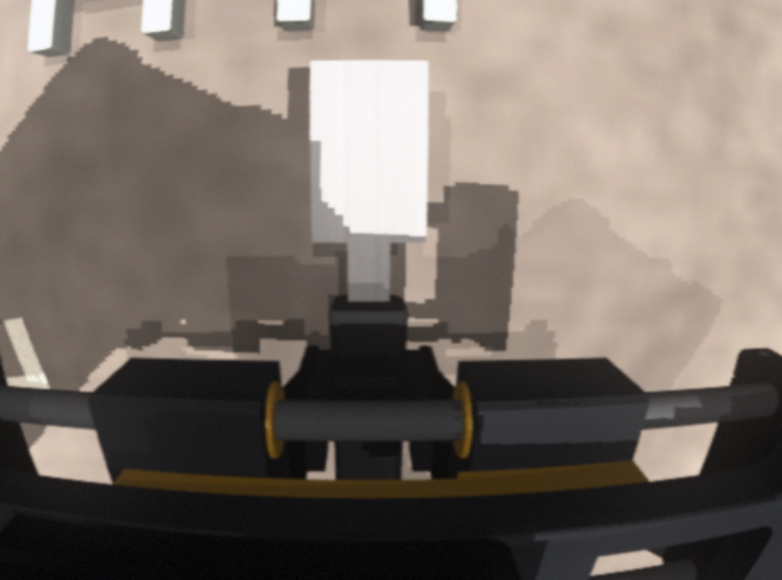

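View pics/w16_o.png

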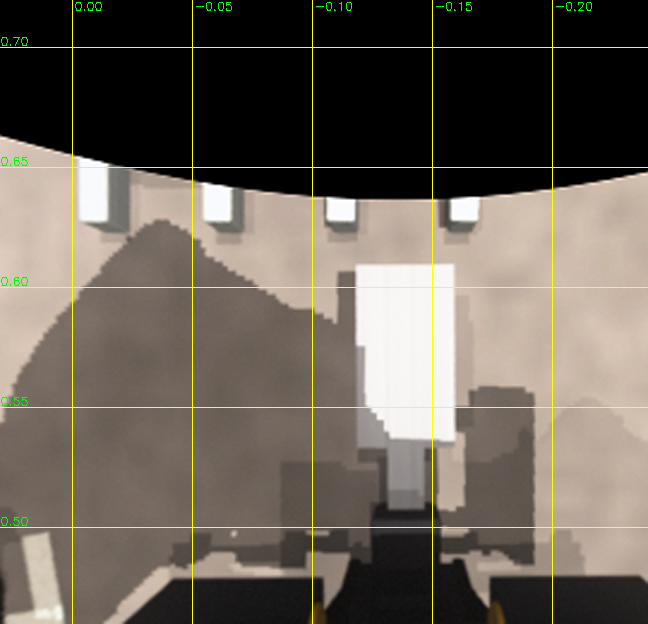

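Call:
drive_tool --plan '[{"rx": 0, "ry": 0, "rz": 0.0005, "x": 0, "y": -0.001, "z": 0.02, "fingers": 0.1}, {"rx": 0, "ry": 0, "rz": 0.0005, "x": 0, "y": -0.001, "z": 0.038, "fingers": 0.1}, {"rx": 0, "ry": 0, "rz": 0.0005, "x": 0, "y": -0.001, "z": 0.045, "fingers": 0.1}, {"rx": 0, "ry": 0, "rz": 0.0005, "x": 0, "y": -0.001, "z": 0.047, "fingers": 0.1}, {"rx": 0, "ry": 0, "rz": 0.0005, "x": 0, "y": -0.001, "z": 0.047, "fingers": 0.1}, {"rx": 0, "ry": 0, "rz": 0.0005, "x": 0, "y": -0.001, "z": 0.047, "fingers": 0.1}]'

```text
time: 28.8
ee_pos: [0.4906, -0.1382, 0.0748]
eef_rot: [1.0, 0.001, 0.0, -0.0]
ft_force: [0.1, 0.7, -1.4]
width: 0.0218
```

Run:
```python
from h import *
move(.59,-.1385,.0725,.003-np.pi)
w=viewer.camera("wrist")
show(ortho(w,0.0135,.46,.72,-.24,.03,wrist=True),.72,.03,.001,"pics/w17_o.png",2.4)
```

```text
t 28.8 pos [ 0.4906 -0.1382  0.0748] w 0.0218 F [ 0.1  0.7 -1.4] yaw -3.1392
shift xyz [0.0994 0.0005 0.0024] turn [-0.     -0.0001 -0.0001] rows>= 1.5909008271413076 0.0053740394875581785
```

View pics/w17_o.png

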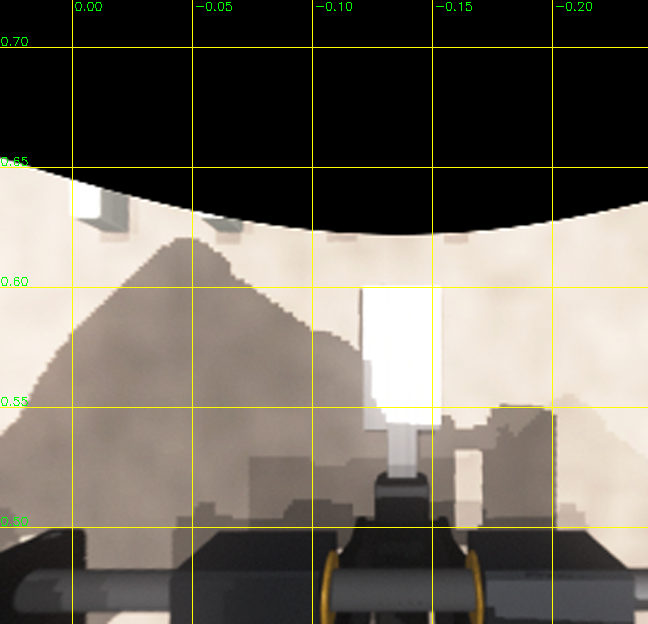

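Call:
drive_tool --plan '[{"rx": 0, "ry": 0, "rz": 0, "x": 0, "y": 0.001, "z": 0.002, "fingers": 0.1}, {"rx": 0, "ry": 0, "rz": 0, "x": 0.01, "y": 0.001, "z": 0.002, "fingers": 0.1}, {"rx": 0, "ry": 0, "rz": 0, "x": 0.022, "y": 0.001, "z": 0.002, "fingers": 0.1}, {"rx": 0, "ry": 0, "rz": 0, "x": 0.034, "y": 0.001, "z": 0.002, "fingers": 0.1}, {"rx": 0, "ry": 0, "rz": 0, "x": 0.046, "y": 0.001, "z": 0.002, "fingers": 0.1}, {"rx": 0, "ry": 0, "rz": 0, "x": 0.058, "y": 0.001, "z": 0.002, "fingers": 0.1}, {"rx": 0, "ry": 0, "rz": 0, "x": 0.07, "y": 0.001, "z": 0.002, "fingers": 0.1}, {"rx": 0, "ry": 0, "rz": 0, "x": 0.08, "y": 0.001, "z": 0.002, "fingers": 0.1}, {"rx": 0, "ry": 0, "rz": 0, "x": 0.088, "y": 0.001, "z": 0.002, "fingers": 0.1}, {"rx": 0, "ry": 0, "rz": 0, "x": 0.093, "y": 0.001, "z": 0.002, "fingers": 0.1}, {"rx": 0, "ry": 0, "rz": 0, "x": 0.093, "y": 0.001, "z": 0.002, "fingers": 0.1}]'

```text
time: 30.22
ee_pos: [0.5834, -0.139, 0.0723]
eef_rot: [1.0, 0.001, -0.0, 0.0]
ft_force: [-0.6, -0.3, -1.0]
width: 0.0218
```

Call:
drive_tool --plan '[{"rx": 0, "ry": 0, "rz": 0, "x": 0.003, "y": 0, "z": 0.001, "fingers": 0.1}, {"rx": 0, "ry": 0, "rz": 0, "x": 0.005, "y": 0, "z": 0.001, "fingers": 0.1}, {"rx": 0, "ry": 0, "rz": 0, "x": 0.006, "y": 0, "z": 0.001, "fingers": 0.1}, {"rx": 0, "ry": 0, "rz": 0, "x": 0.006, "y": 0, "z": 0.001, "fingers": 0.1}]'

```text
time: 30.72
ee_pos: [0.5894, -0.139, 0.0714]
eef_rot: [1.0, 0.001, 0.0, -0.0]
ft_force: [-0.6, -0.4, -0.4]
width: 0.0222
```

Call:
drive_tool --plan '[{"rx": 0, "ry": 0, "rz": 0, "x": 0.002, "y": 0, "z": 0, "fingers": 0.1}, {"rx": 0, "ry": 0, "rz": 0, "x": 0.003, "y": 0, "z": 0, "fingers": 0.1}, {"rx": 0, "ry": 0, "rz": 0, "x": 0.003, "y": 0, "z": 0, "fingers": 0.1}]'

```text
time: 31.1
ee_pos: [0.5921, -0.139, 0.0714]
eef_rot: [1.0, 0.001, -0.0, -0.0]
ft_force: [-5.3, 0.0, 4.1]
width: 0.0216
```

Call:
drive_tool --plan '[{"rx": 0, "ry": 0, "rz": 0, "x": -0.001, "y": 0, "z": 0, "fingers": 0.3}, {"rx": 0, "ry": 0, "rz": 0, "x": -0.001, "y": 0, "z": 0, "fingers": 0.42}, {"rx": 0, "ry": 0, "rz": 0, "x": -0.001, "y": 0, "z": 0, "fingers": 0.42}, {"rx": 0, "ry": 0, "rz": 0, "x": -0.001, "y": 0, "z": -0.02, "fingers": 0.42}, {"rx": 0, "ry": 0, "rz": 0, "x": -0.001, "y": 0, "z": -0.06, "fingers": 0.42}, {"rx": 0, "ry": 0, "rz": 0, "x": -0.001, "y": 0, "z": -0.12, "fingers": 0.42}, {"rx": 0, "ry": 0, "rz": 0, "x": -0.001, "y": 0, "z": -0.15, "fingers": 0.42}, {"rx": 0, "ry": 0, "rz": 0, "x": -0.001, "y": 0, "z": -0.15, "fingers": 0.42}]'

```text
time: 32.1
ee_pos: [0.5923, -0.1397, 0.225]
eef_rot: [1.0, 0.001, 0.003, 0.0]
ft_force: [0.7, -0.9, -0.2]
width: 0.0362
```

Run:
```python
from h import *
w=viewer.camera("wrist"); c=viewer.camera("top"); s=viewer.camera("scene")
cv2.imwrite("pics/t18.png",c["color"][:,:,::-1]); cv2.imwrite("pics/s18.png",s["color"][:,:,::-1])
show(ortho(w,0.0105,.46,.72,-.24,.03,wrist=True),.72,.03,.001,"pics/w18_o.png",2.4)
show(ortho(c,0.018,.28,.48,-.43,-.17),.48,-.17,.001,"pics/t18_o.png",3)
```

```text
(no output)
```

View pics/t18.png

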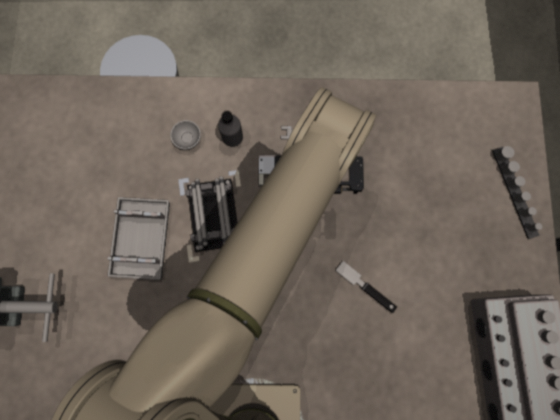

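View pics/s18.png

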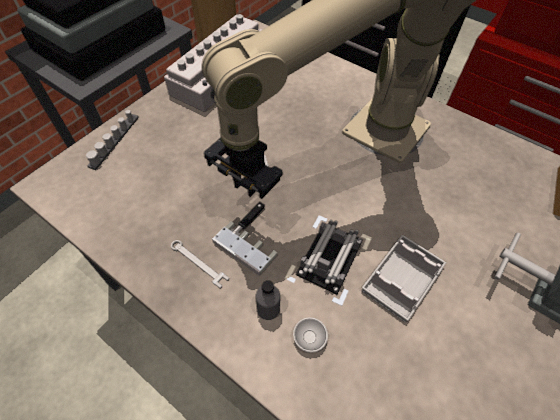

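View pics/w18_o.png

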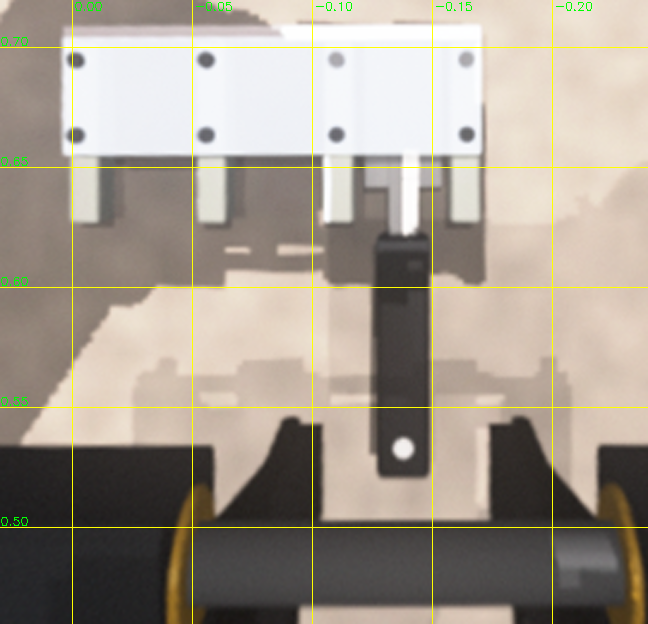

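View pics/t18_o.png

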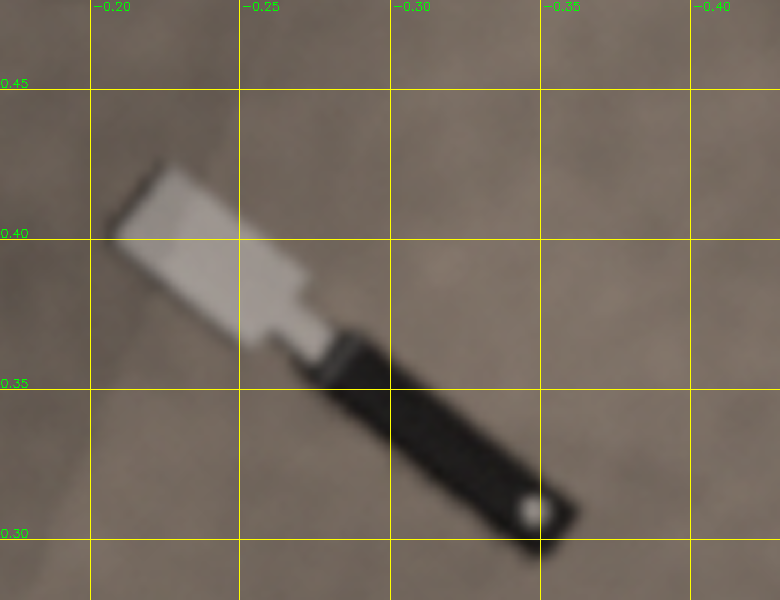

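Run:
```python
from h import *
print(np.round(monitor.read_state()["joint_positions"],2))
move(.3465,-.301,.2,.89-np.pi)
```

```text
[-0.59  0.5   0.99  1.64 -0.44  1.24 -1.08]
t 32.25 pos [ 0.5909 -0.1388  0.221 ] w 0.0361 F [ 0.6  0.8 -0.4] yaw -3.1392
shift xyz [-0.2448  0.1617  0.0211] turn [-1.000e-04  1.000e-04 -1.413e-01] rows>= 4.705655059126393 4.753141467271309
```

Call:
drive_tool --plan '[{"rx": 0, "ry": 0, "rz": -0.141, "x": -0.245, "y": 0.162, "z": 0, "fingers": 0.45}, {"rx": 0, "ry": 0, "rz": -0.141, "x": -0.245, "y": 0.162, "z": 0, "fingers": 0.45}, {"rx": 0, "ry": 0, "rz": -0.141, "x": -0.245, "y": 0.162, "z": 0, "fingers": 0.45}, {"rx": 0, "ry": 0, "rz": -0.141, "x": -0.245, "y": 0.162, "z": 0, "fingers": 0.45}, {"rx": 0, "ry": 0, "rz": -0.141, "x": -0.245, "y": 0.162, "z": 0.02, "fingers": 0.45}, {"rx": 0, "ry": 0, "rz": -0.141, "x": -0.245, "y": 0.162, "z": 0.02, "fingers": 0.45}, {"rx": 0, "ry": 0, "rz": -0.141, "x": -0.245, "y": 0.162, "z": 0.02, "fingers": 0.45}, {"rx": 0, "ry": 0, "rz": -0.141, "x": -0.245, "y": 0.162, "z": 0.02, "fingers": 0.45}]'

```text
time: 33.25
ee_pos: [0.3477, -0.3009, 0.2015]
eef_rot: [0.903, 0.43, -0.0, 0.0]
ft_force: [-0.6, 1.0, 0.1]
width: 0.0392
```

Run:
```python
from h import *
print(np.round(monitor.read_state()["joint_positions"],2))
w=viewer.camera("wrist")
show(ortho(w,0.018,.26,.46,-.43,-.15,wrist=True),.46,-.15,.001,"pics/w19_o.png",2.8)
move(.3465,-.301,.079,.89-np.pi)
```

```text
[-0.46  0.02  1.1   2.04 -0.01  1.1  -0.03]
t 33.3 pos [ 0.3476 -0.301   0.2015] w 0.0394 F [-0.6 -0.3 -1. ] yaw -2.2522
shift xyz [-0.0006 -0.0008  0.1225] turn [ 0.      0.0001 -0.0001] rows>= 1.9598418833704958 0.005594554366215239
```

View pics/w19_o.png

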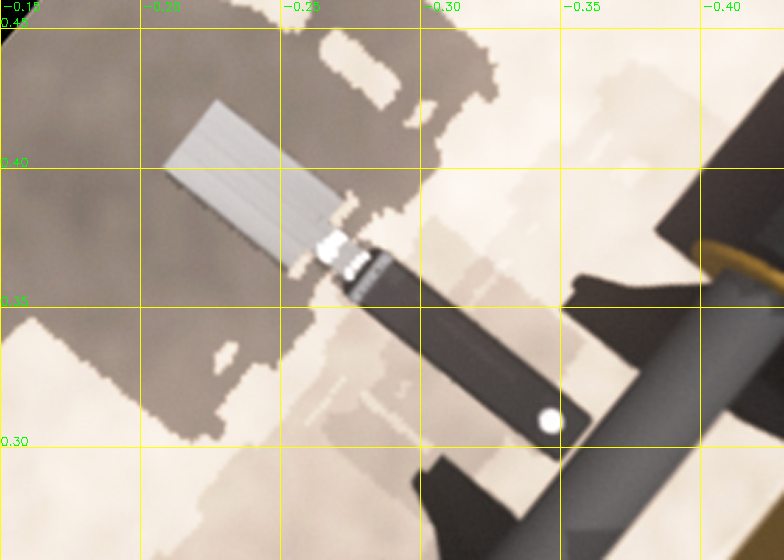

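Run:
```python
from h import *
move(.3473,-.3008,.0725,.899-np.pi)
```

```text
t 33.3 pos [ 0.3476 -0.301   0.2015] w 0.0394 F [-0.6 -0.3 -1. ] yaw -2.2522
shift xyz [ 1.00e-04 -3.00e-04  1.29e-01] turn [ 0.      0.0001 -0.0015] rows>= 2.0637729522066053 0.051497400818955895
```

Call:
drive_tool --plan '[{"rx": 0, "ry": 0, "rz": -0.0015, "x": 0, "y": 0, "z": 0.05, "fingers": 0.45}, {"rx": 0, "ry": 0, "rz": -0.0015, "x": 0, "y": 0, "z": 0.09, "fingers": 0.45}, {"rx": 0, "ry": 0, "rz": -0.0015, "x": 0, "y": 0, "z": 0.115, "fingers": 0.45}, {"rx": 0, "ry": 0, "rz": -0.0015, "x": 0, "y": 0, "z": 0.123, "fingers": 0.45}, {"rx": 0, "ry": 0, "rz": -0.0015, "x": 0, "y": 0, "z": 0.123, "fingers": 0.45}, {"rx": 0, "ry": 0, "rz": -0.0015, "x": 0, "y": 0, "z": 0.123, "fingers": 0.45}]'

```text
time: 34.05
ee_pos: [0.3474, -0.3018, 0.0793]
eef_rot: [0.901, 0.434, 0.001, 0.001]
ft_force: [-0.4, 0.9, 0.6]
width: 0.0391
```

Run:
```python
from h import *
move(.3473,-.3008,.072,.899-np.pi)
w=viewer.camera("wrist")
cv2.imwrite("pics/w20.png",cv2.resize(w["color"][60:340,100:480],None,fx=2,fy=2)[:,:,::-1])
```

```text
t 34.05 pos [ 0.3474 -0.3018  0.0793] w 0.0391 F [-0.4  0.9  0.6] yaw -2.2436
shift xyz [ 0.0007 -0.0007  0.0073] turn [ 0.0002 -0.0001 -0.0002] rows>= 0.11845661212635826 0.010514003962010382
```

View pics/w20.png

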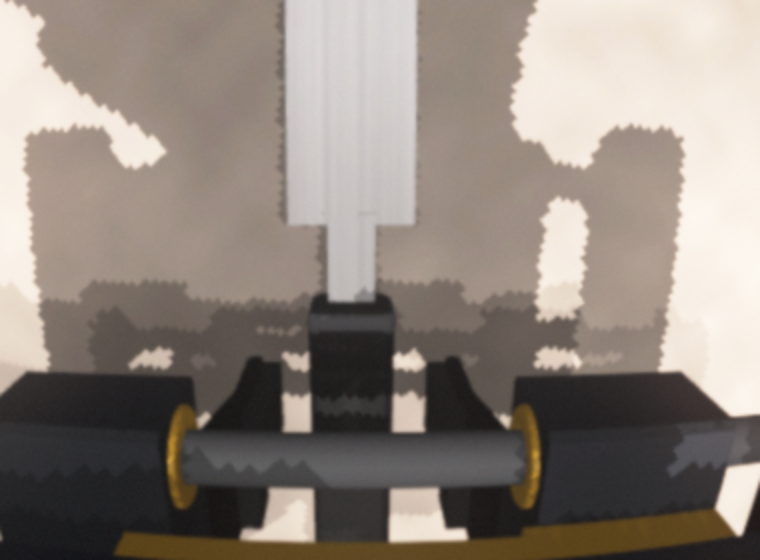

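Call:
drive_tool --plan '[{"rx": 0, "ry": 0, "rz": 0, "x": 0, "y": 0, "z": 0.004, "fingers": 0.45}, {"rx": 0, "ry": 0, "rz": 0, "x": 0, "y": 0, "z": 0.007, "fingers": 0.45}, {"rx": 0, "ry": 0, "rz": 0, "x": 0, "y": 0, "z": 0.007, "fingers": 0.45}, {"rx": 0, "ry": 0, "rz": 0, "x": 0, "y": 0, "z": 0.007, "fingers": 0.1}, {"rx": 0, "ry": 0, "rz": 0, "x": 0, "y": 0, "z": 0.007, "fingers": 0.1}, {"rx": 0, "ry": 0, "rz": 0, "x": 0, "y": 0, "z": 0.007, "fingers": 0.1}, {"rx": 0, "ry": 0, "rz": 0, "x": 0, "y": 0, "z": 0.007, "fingers": 0.1}, {"rx": 0, "ry": 0, "rz": 0, "x": 0, "y": 0, "z": 0.007, "fingers": 0.1}, {"rx": 0, "ry": 0, "rz": 0, "x": 0, "y": 0, "z": -0.003, "fingers": 0.1}, {"rx": 0, "ry": 0, "rz": 0, "x": 0, "y": 0, "z": -0.023, "fingers": 0.1}, {"rx": 0, "ry": 0, "rz": 0, "x": 0, "y": 0, "z": -0.043, "fingers": 0.1}, {"rx": 0, "ry": 0, "rz": 0, "x": 0, "y": 0, "z": -0.043, "fingers": 0.1}]' --squeeze 25

```text
time: 35.6
ee_pos: [0.3474, -0.3017, 0.1225]
eef_rot: [0.901, 0.434, 0.001, 0.001]
ft_force: [-0.0, -0.0, -2.4]
width: 0.022
```

Run:
```python
from h import *
print(np.round(monitor.read_state()["joint_positions"],2))
move(.485,-.087,.121,.003-np.pi)
w=viewer.camera("wrist")
cv2.imwrite("pics/w21.png",cv2.resize(w["color"][60:340,100:480],None,fx=1.5,fy=1.5)[:,:,::-1])
```

```text
[-0.36  0.25  1.09  2.11 -0.28  0.93  0.21]
t 35.6 pos [ 0.3474 -0.3017  0.1225] w 0.022 F [-0.  -0.  -2.4] yaw -2.2436
shift xyz [ 0.2537 -0.0262  0.0018] turn [ 0.0002 -0.0004  0.1424] rows>= 4.080946905418511 4.792418045988602
```

View pics/w21.png

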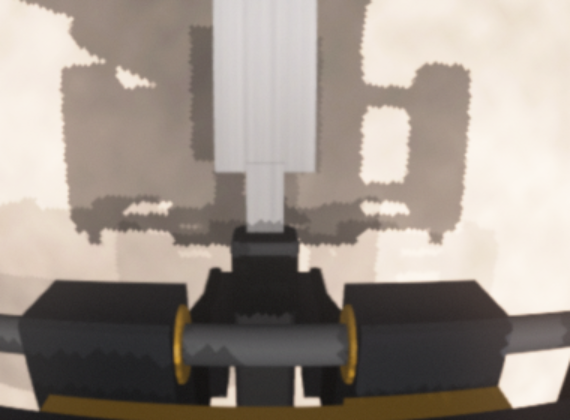

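Call:
drive_tool --plan '[{"rx": 0, "ry": 0, "rz": 0.01, "x": 0.03, "y": -0.003, "z": 0, "fingers": 0.1}, {"rx": 0, "ry": 0, "rz": 0.03, "x": 0.075, "y": -0.008, "z": 0, "fingers": 0.1}, {"rx": 0, "ry": 0, "rz": 0.058, "x": 0.12, "y": -0.012, "z": 0, "fingers": 0.1}, {"rx": 0, "ry": 0, "rz": 0.085, "x": 0.165, "y": -0.017, "z": 0, "fingers": 0.1}, {"rx": 0, "ry": 0, "rz": 0.11, "x": 0.21, "y": -0.022, "z": 0, "fingers": 0.1}, {"rx": 0, "ry": 0, "rz": 0.13, "x": 0.24, "y": -0.025, "z": 0, "fingers": 0.1}, {"rx": 0, "ry": 0, "rz": 0.142, "x": 0.254, "y": -0.026, "z": 0, "fingers": 0.1}, {"rx": 0, "ry": 0, "rz": 0.142, "x": 0.254, "y": -0.026, "z": 0, "fingers": 0.1}, {"rx": 0, "ry": 0, "rz": 0.142, "x": 0.254, "y": -0.026, "z": 0, "fingers": 0.1}]'

```text
time: 36.78
ee_pos: [0.4839, -0.0876, 0.1209]
eef_rot: [1.0, 0.003, -0.0, 0.0]
ft_force: [-0.1, -0.7, -1.6]
width: 0.0215
```

Run:
```python
from h import *
print(np.round(monitor.read_state()["joint_positions"],2))
move(.485,-.087,.0735,.003-np.pi)
w=viewer.camera("wrist")
show(ortho(w,0.018,.46,.72,-.24,.03,wrist=True),.72,.03,.001,"pics/w22_o.png",2.4)
```

```text
[-0.91  0.44  1.18  2.04 -0.5   0.99 -1.04]
t 36.77 pos [ 0.4839 -0.0876  0.1209] w 0.0215 F [-0.1 -0.7 -1.6] yaw -3.1355
shift xyz [ 0.0011 -0.0006  0.0474] turn [0.0001 0.0001 0.0005] rows>= 0.7589106338086142 0.017619047178615208
```

View pics/w22_o.png

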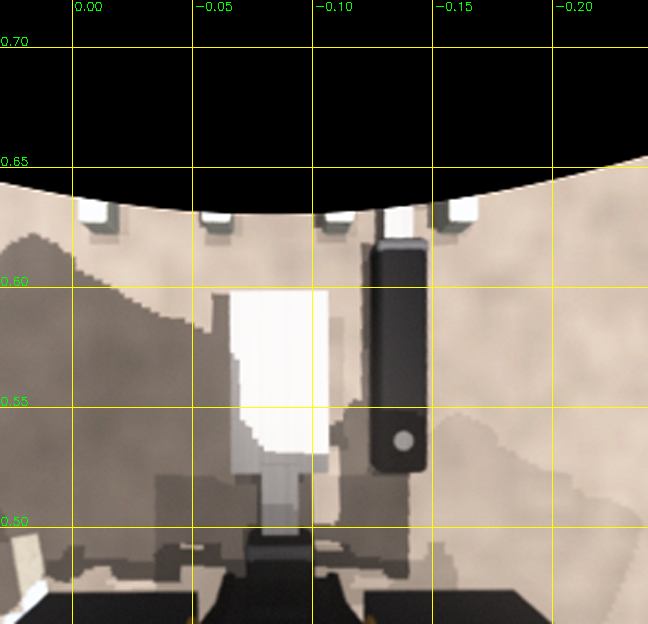

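Call:
drive_tool --plan '[{"rx": 0, "ry": 0, "rz": 0.0005, "x": 0.001, "y": -0.001, "z": 0.02, "fingers": 0.1}, {"rx": 0, "ry": 0, "rz": 0.0005, "x": 0.001, "y": -0.001, "z": 0.038, "fingers": 0.1}, {"rx": 0, "ry": 0, "rz": 0.0005, "x": 0.001, "y": -0.001, "z": 0.045, "fingers": 0.1}, {"rx": 0, "ry": 0, "rz": 0.0005, "x": 0.001, "y": -0.001, "z": 0.047, "fingers": 0.1}, {"rx": 0, "ry": 0, "rz": 0.0005, "x": 0.001, "y": -0.001, "z": 0.047, "fingers": 0.1}, {"rx": 0, "ry": 0, "rz": 0.0005, "x": 0.001, "y": -0.001, "z": 0.047, "fingers": 0.1}]'

```text
time: 37.58
ee_pos: [0.486, -0.0857, 0.0748]
eef_rot: [1.0, 0.001, 0.0, -0.0]
ft_force: [-0.0, -0.2, -1.9]
width: 0.0219
```

Run:
```python
from h import *
move(.59,-.0865,.0725,.003-np.pi)
w=viewer.camera("wrist")
show(ortho(w,0.0135,.46,.72,-.24,.03,wrist=True),.72,.03,.001,"pics/w23_o.png",2.4)
```

```text
t 37.58 pos [ 0.486  -0.0857  0.0748] w 0.0219 F [-0.  -0.2 -1.9] yaw -3.1391
shift xyz [0.104  0.001  0.0024] turn [-0.     -0.0001 -0.0001] rows>= 1.6650719453217135 0.005269495231670868
```

View pics/w23_o.png

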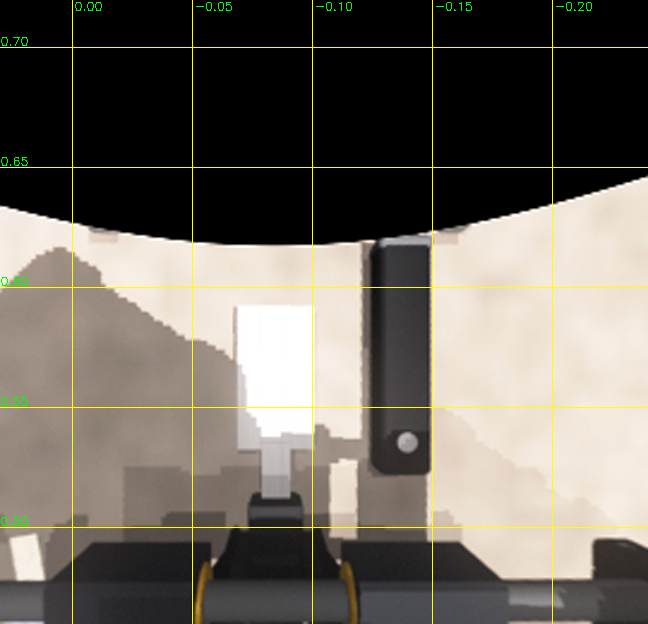

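Call:
drive_tool --plan '[{"rx": 0, "ry": 0, "rz": 0, "x": 0, "y": 0.001, "z": 0.002, "fingers": 0.1}, {"rx": 0, "ry": 0, "rz": 0, "x": 0.012, "y": 0.001, "z": 0.002, "fingers": 0.1}, {"rx": 0, "ry": 0, "rz": 0, "x": 0.025, "y": 0.001, "z": 0.002, "fingers": 0.1}, {"rx": 0, "ry": 0, "rz": 0, "x": 0.038, "y": 0.001, "z": 0.002, "fingers": 0.1}, {"rx": 0, "ry": 0, "rz": 0, "x": 0.051, "y": 0.001, "z": 0.002, "fingers": 0.1}, {"rx": 0, "ry": 0, "rz": 0, "x": 0.064, "y": 0.001, "z": 0.002, "fingers": 0.1}, {"rx": 0, "ry": 0, "rz": 0, "x": 0.077, "y": 0.001, "z": 0.002, "fingers": 0.1}, {"rx": 0, "ry": 0, "rz": 0, "x": 0.088, "y": 0.001, "z": 0.002, "fingers": 0.1}, {"rx": 0, "ry": 0, "rz": 0, "x": 0.096, "y": 0.001, "z": 0.002, "fingers": 0.1}, {"rx": 0, "ry": 0, "rz": 0, "x": 0.1, "y": 0.001, "z": 0.002, "fingers": 0.1}, {"rx": 0, "ry": 0, "rz": 0, "x": 0.1, "y": 0.001, "z": 0.002, "fingers": 0.1}]'

```text
time: 39.0
ee_pos: [0.5857, -0.0865, 0.0724]
eef_rot: [1.0, 0.001, -0.0, -0.0]
ft_force: [-0.3, 0.2, -1.9]
width: 0.0218
```

Call:
drive_tool --plan '[{"rx": 0, "ry": 0, "rz": 0, "x": 0.002, "y": 0, "z": 0.001, "fingers": 0.1}, {"rx": 0, "ry": 0, "rz": 0, "x": 0.005, "y": 0, "z": 0.001, "fingers": 0.1}, {"rx": 0, "ry": 0, "rz": 0, "x": 0.006, "y": 0, "z": 0.001, "fingers": 0.1}, {"rx": 0, "ry": 0, "rz": 0, "x": 0.006, "y": 0, "z": 0.001, "fingers": 0.1}]'

```text
time: 39.5
ee_pos: [0.5917, -0.0865, 0.0715]
eef_rot: [1.0, 0.001, 0.0, -0.0]
ft_force: [-1.7, -0.4, 1.4]
width: 0.0218
```

Call:
drive_tool --plan '[{"rx": 0, "ry": 0, "rz": 0, "x": 0.002, "y": 0, "z": 0, "fingers": 0.1}, {"rx": 0, "ry": 0, "rz": 0, "x": 0.004, "y": 0, "z": 0, "fingers": 0.1}, {"rx": 0, "ry": 0, "rz": 0, "x": 0.004, "y": 0, "z": 0, "fingers": 0.1}]'

```text
time: 39.88
ee_pos: [0.5957, -0.0866, 0.0715]
eef_rot: [1.0, 0.001, -0.0, -0.0]
ft_force: [-4.9, 0.4, 4.9]
width: 0.0217
```

Call:
drive_tool --plan '[{"rx": 0, "ry": 0, "rz": 0, "x": -0.001, "y": 0, "z": 0, "fingers": 0.3}, {"rx": 0, "ry": 0, "rz": 0, "x": -0.001, "y": 0, "z": 0, "fingers": 0.37}, {"rx": 0, "ry": 0, "rz": 0, "x": -0.001, "y": 0, "z": 0, "fingers": 0.37}, {"rx": 0, "ry": 0, "rz": 0, "x": -0.001, "y": 0, "z": -0.02, "fingers": 0.37}, {"rx": 0, "ry": 0, "rz": 0, "x": -0.001, "y": 0, "z": -0.06, "fingers": 0.37}, {"rx": 0, "ry": 0, "rz": 0, "x": -0.001, "y": 0, "z": -0.12, "fingers": 0.37}, {"rx": 0, "ry": 0, "rz": 0, "x": -0.001, "y": 0, "z": -0.15, "fingers": 0.37}, {"rx": 0, "ry": 0, "rz": 0, "x": -0.001, "y": 0, "z": -0.15, "fingers": 0.37}]'

```text
time: 40.88
ee_pos: [0.5957, -0.0871, 0.2249]
eef_rot: [1.0, 0.001, 0.002, -0.0]
ft_force: [0.2, -0.1, -0.6]
width: 0.0319
```

Run:
```python
from h import *
w=viewer.camera("wrist")
show(ortho(w,0.0105,.46,.72,-.24,.03,wrist=True),.72,.03,.001,"pics/w24_o.png",2.4)
move(.45,-.35,.25,.5-np.pi); print(np.round(monitor.read_state()["joint_positions"],2))
```

```text
t 40.92 pos [ 0.595  -0.0866  0.2229] w 0.0322 F [ 0.6 -0.1 -0.9] yaw -3.1393
shift xyz [-0.1456  0.263  -0.0275] turn [ 0.     -0.0004 -0.0792] rows>= 4.830482341484136 2.664926653740362
[-0.76  0.54  1.12  1.66 -0.51  1.26 -1.1 ]
```

View pics/w24_o.png

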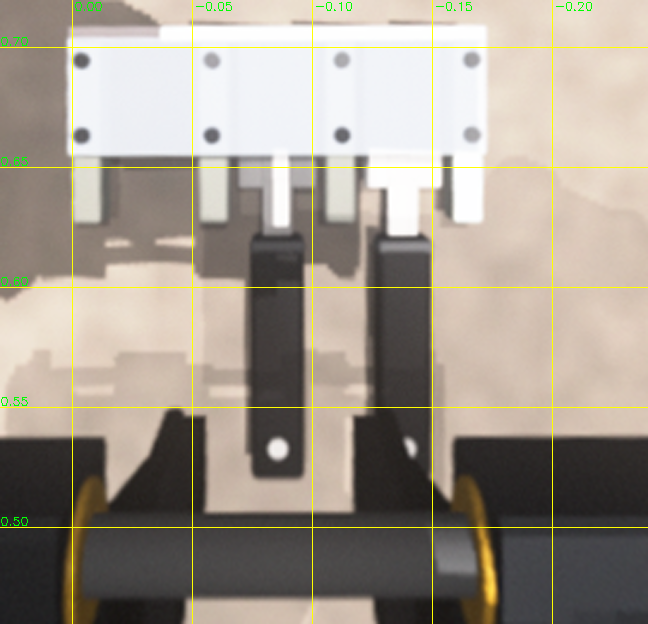

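Call:
drive_tool --plan '[{"rx": 0, "ry": 0, "rz": -0.079, "x": -0.146, "y": 0.263, "z": -0.028, "fingers": 0.37}, {"rx": 0, "ry": 0, "rz": -0.079, "x": -0.146, "y": 0.263, "z": -0.028, "fingers": 0.37}, {"rx": 0, "ry": 0, "rz": -0.079, "x": -0.146, "y": 0.263, "z": -0.028, "fingers": 0.37}, {"rx": 0, "ry": 0, "rz": -0.079, "x": -0.146, "y": 0.263, "z": -0.028, "fingers": 0.37}, {"rx": 0, "ry": 0, "rz": -0.079, "x": -0.146, "y": 0.263, "z": -0.028, "fingers": 0.37}, {"rx": 0, "ry": 0, "rz": -0.079, "x": -0.146, "y": 0.263, "z": -0.028, "fingers": 0.37}, {"rx": 0, "ry": 0, "rz": -0.079, "x": -0.146, "y": 0.263, "z": -0.028, "fingers": 0.37}]'

```text
time: 41.8
ee_pos: [0.4493, -0.3492, 0.2486]
eef_rot: [0.969, 0.247, -0.0, -0.001]
ft_force: [0.8, 1.4, -0.5]
width: 0.0325
```

Run:
```python
from h import *
c=viewer.camera("top"); s=viewer.camera("scene")
for cam in ("top","scene"): print(cam,[(np.round(x["centre"],3).tolist(),round(x["confidence"],2)) for x in nets.find_in("scraper1_mid",cam)])
cv2.imwrite("pics/t25.png",c["color"][:,:,::-1]); cv2.imwrite("pics/s25.png",cv2.resize(s["color"],None,fx=1.4,fy=1.4)[:,:,::-1])
show(ortho(c,0.01,.40,.72,-.2,.24),.72,.24,.001,"pics/t25_o.png",1.8)
print(monitor.read_state()["time"],monitor.read_state()["ft_force"])
```

```text
top [([0.589, -0.087, 0.022], 0.19)]
scene []
42.0 [-0.61309256 -0.25534643 -1.04277768]
```

View pics/t25.png

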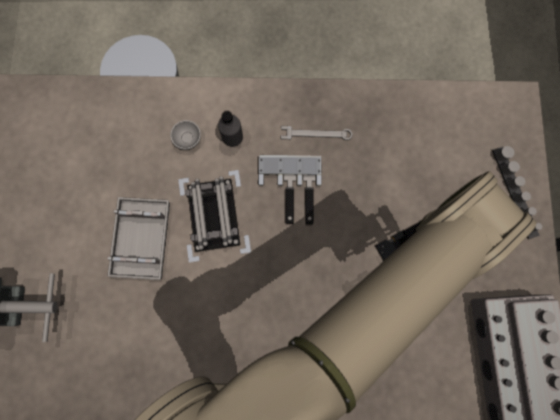

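View pics/s25.png

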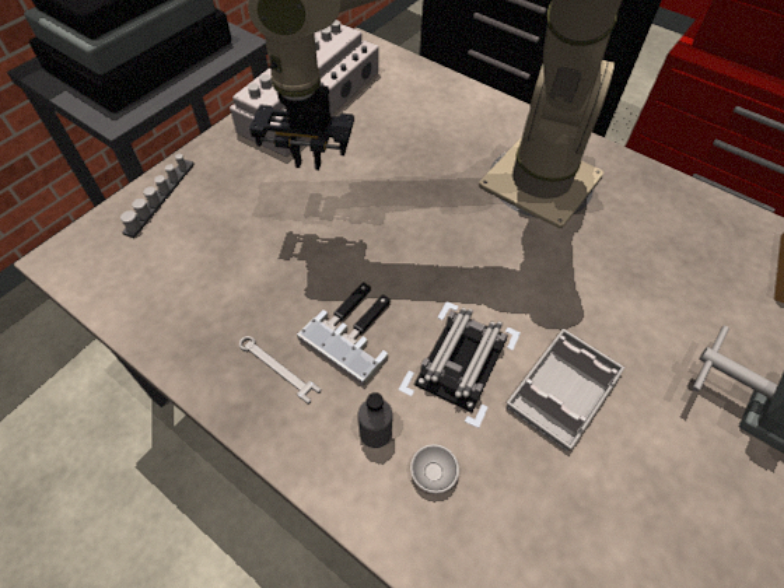

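View pics/t25_o.png

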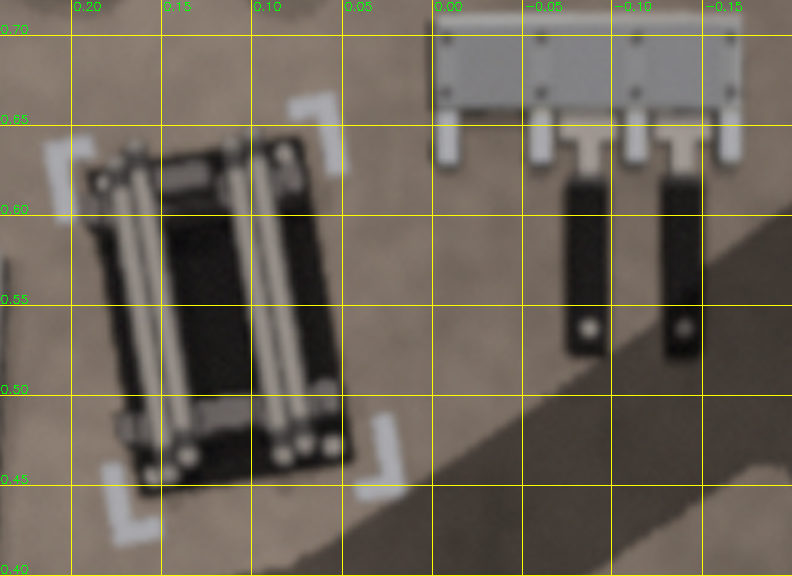

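Run:
```python
from bench import workorder
print(workorder.close_job())
```

```text
the job is handed in; nothing more can be done
None
```

I laid both pushrod pairs on the board in their own places (left in left, right in right), each lifted together in one grasp. I then slid the loaded board by its tab into the taped corners, and put both scrapers home in the guard. I handed the job in at about 42 s of the 210 s; handing it in gives no verdict.

Last checks, from the final overhead and wrist pictures:

- **Board:** right after the slide its centre measured about 1 mm from the centre of the taped corners, turned less than 0.01 rad. The final picture shows it unmoved.
- **Rods:** all four look seated side by side, and each pair was centred lengthwise within a few millimetres when laid.
- **Scrapers:** two lie flat in the middle and right guard slots, and both pushed up against the back stop at about 5 N. I saw no third scraper in any picture, and none was knocked aside that I noticed.
- **Bystanders:** the bottle, bowl and spanner look unmoved. I compared pictures and did not measure them.
- **Robot:** the gripper was clear of everything at hand-in.

- **Drag force:** about 16 N halfway through the slide, with a similar upward force on the tool. I raised the tool about 1 mm, and the forces dropped to 7 N and 1 N at the end of the slide.
- **Detector disagreement:** in the final pictures the trained network found only one scraper in the overhead view, with low confidence, and none in the scene view. I relied on the pictures for the scrapers.

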